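Close up a row of chocolate logs in the packing gauge and set its count dial

ROBOT

A 6-joint arm with a two-finger parallel gripper is mounted at the origin on a cart in front of the work surface, level with it; the furniture and walls round the work are solid. World frame = base frame: x ahead of the robot, y to its left, z up, the work surface at z = 0. Lengths are in mm, angles in rad, forces in N, time in s.
With the tool pointing down it reaches from about 275 to 750 mm from the base axis. Payload 10.2 kg.
Tool frame: the origin (TCP) lies between the finger pads; the fingertips stand 17 mm ahead of it and the grasp point (between the pads) lies 2 mm behind it (tips_ahead is the distance from the TCP to the fingertips, in mm); z points along the fingers, y is the line along which they close (so a half turn about z gives the same grasp; the last joint's range is limited). The gripper opens to 85 mm and grips with 20 to 120 N. Pads are 22 mm wide; open, the fingers measure 114 mm over their backs; the gripper's body (76 mm by 85 mm) begins 54 mm behind the grasp point. The pads swing forward as they close: fully open they stand 13 mm farther back than shut.
Start: joints at [-1.38, 0.313, 1.498, -0, 1.331, -0.223], TCP at [211.086, -480.701, 248.294] pointing down, gripper open.
Joint ranges: [-2.94, 2.94], [-0.97, 2.17], [0.19, 2.56], [-1.23, 4.37], [0.02, 3.11], [-2.88, 2.88]. Speed limits (rad/s): [2.39, 2.39, 3.01, 3.14, 3.14, 3.14].

INTERFACE

Orientations are given as a unit quaternion [w, x, y, z].
In Python, from rig import sense, capture, finish_job, boxes_of, tips_ahead gives the robot as it stands.
- The arm moves only by the tool drive_tool, never from a script. Its argument "commands" is text: rows parted by semicolons, each of 7 numbers parted by spaces: the shift along the world's x, y, z in units of 0.1 m (1.0 is 0.1 m), then the turn, a rotation vector about the world's x, y, z in units of pi/4 rad (1.0 is pi/4 rad), then the opening in per cent of the stroke, from 0 (shut) to 100 (fully open). A call has 1 to 20 rows; each row shifts and turns the commanded pose from where the row before left it; what a row does not reach is not made up. A row lasts 1/12 s, in which the tool goes at most 41.7 mm and 7.16 degrees, less where a joint would pass 70% of its speed; a pose out of reach is approached as far as the arm can. A call with a number of a shift or a turn outside -1 to 1 is refused whole. A call with a gripper value outside its range is refused whole. The fingers move at their own pace and stop on an object; "force" is the grip in N (left out, the last holds). Time passes only in rows, so rows that do not move let the fingers close. It gives the time, the measured TCP pose, the force, the opening and the grip force at its end, in the units of the state.
- sense(): the state, without advancing time (a new reading comes with each control period).
- capture(name): name is "scene" or "top" or "wrist"; returns a dict with "pixels" (420x560x3 uint8, blue, green, red), "fov_y" (degrees; the focal length in pixels is half the picture's height over the tangent of half this angle, whatever the lens; pixels are square), "cx", "cy" (the principal point, pixels), "position" and "attitude" of the camera in the world; the wrist camera has in their place "tool_from_camera" (4x4, takes a point from camera to tool coordinates, whose origin is the TCP and whose axes are the flange's). Camera axes: x right, y down, z forward; pixel columns grow to the right and rows downward; lengths in mm; the calibration is good to about 2 mm. A picture is of the moment at which its call begins: read the wrist's pose just before it. There is no depth.
- finish_job(): hands the job in; it is judged then, once.
Trained networks look in a picture, given as the dict that the camera call returned (one of the last four; its "shot" number tells which), for a name from the list of things; names that differ only in an ending like _2 or _b are one class to them, and where a whole thing is asked for, a point or a joint stands for the part that bears it (a point fixed in the world has none). Each returns a list of dicts, best first, with "confidence" (0 to 1); they miss things now and then, are a little off and sometimes report something else, mostly with a low value. They report only what shows in the picture. A call takes as long as a camera call. They do not tell look-alikes from the thing itself.
- boxes_of(picture, name): "position" ([column, row] in pixels, amid what is visible of it).
The state is a dict: "time_s": time; "joints": joint angles; "dq": joint speeds; "tau": joint torques, N m; "eef_pos": TCP position; "ee_rot": TCP orientation; "force": force on the tool from outside, world axes, zero at the start; "wrist_torque": the same for the moment, N m; "grip_width": opening from 0.0 (shut) to 1.0 (fully open); "grip_force": force on a finger pad.
Only numpy, scipy, OpenCV 4.12 (cv2) and the standard library are available. Lean on these libraries where they do the work, as an engineer would, in place of code of your own. Each camera call takes 0.05 s, during which the arm holds its last target. There are 200 camera calls.

TASK

Load every chocolate log from the marble board into the channel of the packing gauge, lying crosswise, side by side in one row between the end stop and the follower, drawing the follower back first to make room. Then slide the follower up gently until you feel the whole row bear against the end stop, and turn the count dial so that its pointer is on the mark with as many dots as there are logs. Leave the row closed up and leave the chocolate rolls alone.

Things in the scene. Friction and masses are not known exactly. Their poses are not given: they have to be found in the camera images.
- packer: Packing gauge, fixed: wooden base 98 x 300 x 14 mm. Origin under its centre; x across it (away from the robot at yaw 0), y along it, z up; deck at z = 14 mm. The channel runs along y at x = 0: two steel rails, 5 mm high over the deck, inner faces at x = +-24 mm, from y = -45 to +145 mm. The dial is at the other end, y = -102.5 mm. Yaw varies.
- end_stop: Fixed steel plate across the channel, 60 mm wide, 18 mm high; origin at the middle of its face, on the deck (packer x = 0, y = -45 mm, z = 14 mm). The face looks along packer +y, to the follower; the row of chocolates starts here.
- follower (a joint): Distance (m) from the end stop's face to the follower's face, 0 to 0.165 (fully drawn back). The follower, a steel plate 44 mm wide, 10 mm thick and 18 mm high over the deck, slides along packer y with about 1.2 N friction and stays where left. It starts at 0.03 to 0.07, in the way of loading.
- follower_grip (a point): Middle of the follower's black grip tab, 40 mm above the deck and 6 mm behind the follower's face; axes as the packer's. The tab is 22 mm (x) by 12 mm (y); its sides stand free from 18 to 51 mm above the deck.
- follower_face (a point): Middle of the follower's face, 9 mm above the deck; axes as the packer's, y pointing away from the chocolates.
- dial (a joint): Angle (rad) of the count dial, vertical axis, growing clockwise from above, 0 to 3.1 between hard stops; friction 0.04 N m, stays where left; starts at 0 to 0.5. Groups of small raised brass dots are its marks: 3 dots at 0.8, 4 dots at 1.4, 5 dots at 2.0, 6 dots at 2.6. In the packer's frame the pointer points at angle pi + 1.7 - value, anticlockwise from packer x.
- dial_grip (a point): On the dial's axis, 36.5 mm above the counter, in the black grip bar: 46 mm long (along the pointer), 12 mm thick, sides free from 23 to 47 mm above the counter, on a round skirt 52 mm across. x axis = pointer direction. The pointer is a brass nose at the foot of one end of the bar, with a brass line on that half of its top.
- board: White marble board, 220 x 280 x 8 mm, fixed, on which the chocolate logs lie at the start; origin under its centre.
- choc_roll_0: Rolled chocolate stick, round, 64 mm long, 17 mm thick: not part of this job, to be left alone. Origin under its centre, y along it.
- choc_roll_1: Another rolled chocolate stick, as choc_roll_0, to be left alone.
- choc_log_0: Chocolate log, 42 mm long (its y axis), 18.6 mm wide (x), 16 mm high, flat underside, flat ends and rounded top, about 13 g; origin at the centre of its underside. May be absent (4 to 6 of the six are there). At the start it lies flat side down on the board; its ends can be gripped; lying on its side it is 16 mm wide, which is allowed too.
- choc_log_1: Chocolate log, 42 mm long (its y axis), 18.6 mm wide (x), 16 mm high, flat underside, flat ends and rounded top, about 13 g; origin at the centre of its underside. May be absent (4 to 6 of the six are there). At the start it lies flat side down on the board; its ends can be gripped; lying on its side it is 16 mm wide, which is allowed too.
- choc_log_2: Chocolate log, 42 mm long (its y axis), 18.6 mm wide (x), 16 mm high, flat underside, flat ends and rounded top, about 13 g; origin at the centre of its underside. May be absent (4 to 6 of the six are there). At the start it lies flat side down on the board; its ends can be gripped; lying on its side it is 16 mm wide, which is allowed too.
- choc_log_3: Chocolate log, 42 mm long (its y axis), 18.6 mm wide (x), 16 mm high, flat underside, flat ends and rounded top, about 13 g; origin at the centre of its underside. May be absent (4 to 6 of the six are there). At the start it lies flat side down on the board; its ends can be gripped; lying on its side it is 16 mm wide, which is allowed too.
- choc_log_4: Chocolate log, 42 mm long (its y axis), 18.6 mm wide (x), 16 mm high, flat underside, flat ends and rounded top, about 13 g; origin at the centre of its underside. May be absent (4 to 6 of the six are there). At the start it lies flat side down on the board; its ends can be gripped; lying on its side it is 16 mm wide, which is allowed too.
- choc_log_5: Chocolate log, 42 mm long (its y axis), 18.6 mm wide (x), 16 mm high, flat underside, flat ends and rounded top, about 13 g; origin at the centre of its underside. May be absent (4 to 6 of the six are there). At the start it lies flat side down on the board; its ends can be gripped; lying on its side it is 16 mm wide, which is allowed too.
Mind the look-alikes: they are no part of the job. What is shaped like the choc_log_5 but red or yellow is not meant.

How it is judged:
By the outcome, as a careful person would: the job done as asked, in the order asked, and still so for the second after the job is handed in, with the robot touching nothing.
Of choc_log_0, choc_log_1, choc_log_2, choc_log_3, choc_log_4, choc_log_5 only 4 to 6 are there at a start; the rules pass over those that are not, and their reading is None.
At some moment in a run one of choc_log_0, choc_log_1, choc_log_2, choc_log_3, choc_log_4, choc_log_5 may be knocked a few centimetres aside while the robot is not near it.
Once in a run the grip may slacken for a moment while it holds something.
It also fails if it takes over 210 s, if anything falls off the work surface, if the arm or the gripper's body presses on something with over 40 N, if the wrist force passes 120 N, or if a joint passes its speed limit or range.

## Working session

There is one attempt and no reset: what is moved stays moved. The work goes in short steps, Python scripts to look and compute and a tool call to move; the robot and the scene stay as the last step left them, time stands still between calls to the robot, and variables do not carry over. Pictures are saved under pics/ and viewed, at most 14 in all, crops included, and the job is handed in when it is done.

Besides the shell and the picture viewer there is one more tool, called after "Emit:" by a JSON object that holds its "name" and its "arguments", one argument or row to a line. drive_tool: Moves the arm, as the interface text tells. Shifts and turns lie within -1 to 1; 1 stands for 0.1 m of shift or pi/4 rad of turn. Its arguments: {"type":"object","properties":{"commands":{"type":"string"},"force":{"type":"number"}},"required":["commands"]}

```bash
ls; mkdir -p pics; cat > h.py <<'E'
import numpy as np, cv2
from scipy.spatial.transform import Rotation as R
from rig import sense, capture, finish_job, boxes_of, tips_ahead
def q2R(q): return R.from_quat([q[1],q[2],q[3],q[0]]).as_matrix()
def cam(name):
    s=sense(); p=capture(name)
    if name=="wrist":
        T=np.eye(4);T[:3,:3]=q2R(s["ee_rot"]);T[:3,3]=s["eef_pos"]
        M=T@np.array(p["tool_from_camera"])
        p["Rw"]=M[:3,:3];p["tw"]=M[:3,3]
    else:
        a=np.array(p["attitude"]); p["Rw"]=q2R(a) if a.size==4 else a.reshape(3,3)
        p["tw"]=np.array(p["position"],float)
    p["f"]=p["pixels"].shape[0]/2/np.tan(np.radians(p["fov_y"])/2)
    return p
def ray(p,uv,z):
    d=p["Rw"]@np.array([(uv[0]-p["cx"])/p["f"],(uv[1]-p["cy"])/p["f"],1.])
    return p["tw"]+d*(z-p["tw"][2])/d[2]
def proj(p,X):
    c=p["Rw"].T@(np.array(X,float)-p["tw"]); return np.array([p["cx"]+p["f"]*c[0]/c[2],p["cy"]+p["f"]*c[1]/c[2]])
E
python3 - <<'E'
from h import *
s=sense();print({k:np.round(v,3).tolist() for k,v in s.items()})
for n in("top","scene"):
    p=cam(n);cv2.imwrite(f"pics/{n}0.png",cv2.resize(p["pixels"],(800,600)))
    print(n,p["fov_y"],p["cx"],p["cy"],p["tw"].round(1),p["Rw"].round(3).tolist())
    for k,z in(("choc_log_0",14),("choc_roll_0",12),("follower_grip",54),("dial_grip",40),("packer",14),("board",8),("end_stop",25)):
        print(k,[(np.round(b["position"]).tolist(),round(b["confidence"],2),ray(p,b["position"],z)[:2].round().tolist()) for b in boxes_of(p,k)])
E
```

```text
pics
{'time_s': 0.0, 'joints': [-1.38, 0.313, 1.498, 0.0, 1.331, -0.223], 'dq': [0.0, 0.001, -0.001, 0.003, 0.003, 0.0], 'tau': [-0.001, -41.227, -25.974, -0.0, 0.004, -0.0], 'eef_pos': [211.063, -480.443, 247.725], 'ee_rot': [-0.001, 0.979, 0.205, 0.0], 'force': [-0.717, 0.016, 0.475], 'wrist_torque': [0.002, -0.021, 0.017], 'grip_force': 0.0, 'grip_width': 0.998}
top 42.96310859178934 275.0223795931851 217.1687074414892 [ 350.3   21.  1372.8] [[0.027, -0.994, 0.105], [-1.0, -0.028, -0.009], [0.011, -0.105, -0.994]]
choc_log_0 [([240.0, 234.0], 0.64, [449.0, 97.0]), ([307.0, 282.0], 0.62, [331.0, -75.0]), ([241.0, 184.0], 0.59, [577.0, 100.0]), ([169.0, 220.0], 0.47, [478.0, 280.0]), ([211.0, 188.0], 0.44, [566.0, 175.0])]
choc_roll_0 [([318.0, 141.0], 0.61, [698.0, -97.0]), ([264.0, 139.0], 0.45, [698.0, 45.0])]
follower_grip [([356.0, 208.0], 0.59, [518.0, -191.0])]
dial_grip [([395.0, 220.0], 0.79, [492.0, -292.0])]
packer [([353.0, 209.0], 0.94, [520.0, -189.0])]
board [([206.0, 205.0], 0.63, [521.0, 187.0])]
end_stop []
scene 43.065452050239124 278.5515496180991 206.0610457732286 [-127.5 -584.1  656.8] [[0.684, -0.415, 0.6], [-0.729, -0.37, 0.576], [-0.017, -0.831, -0.556]]
choc_log_0 [([235.0, 229.0], 0.71, [447.0, 91.0]), ([252.0, 299.0], 0.69, [325.0, -81.0]), ([248.0, 192.0], 0.66, [561.0, 171.0]), ([283.0, 355.0], 0.56, [271.0, -204.0]), ([271.0, 207.0], 0.48, [554.0, 92.0]), ([418.0, 310.0], 0.4, [493.0, -307.0])]
choc_roll_0 [([332.0, 192.0], 0.61, [691.0, 31.0])]
follower_grip [([371.0, 264.0], 0.67, [498.0, -205.0])]
dial_grip [([386.0, 214.0], 0.74, [662.0, -129.0])]
packer [([356.0, 265.0], 0.75, [519.0, -161.0]), ([370.0, 262.0], 0.67, [543.0, -175.0])]
board [([236.0, 209.0], 0.87, [502.0, 148.0]), ([235.0, 229.0], 0.56, [451.0, 96.0])]
end_stop [([387.0, 284.0], 0.46, [502.0, -238.0])]
```

View pics/top0.png

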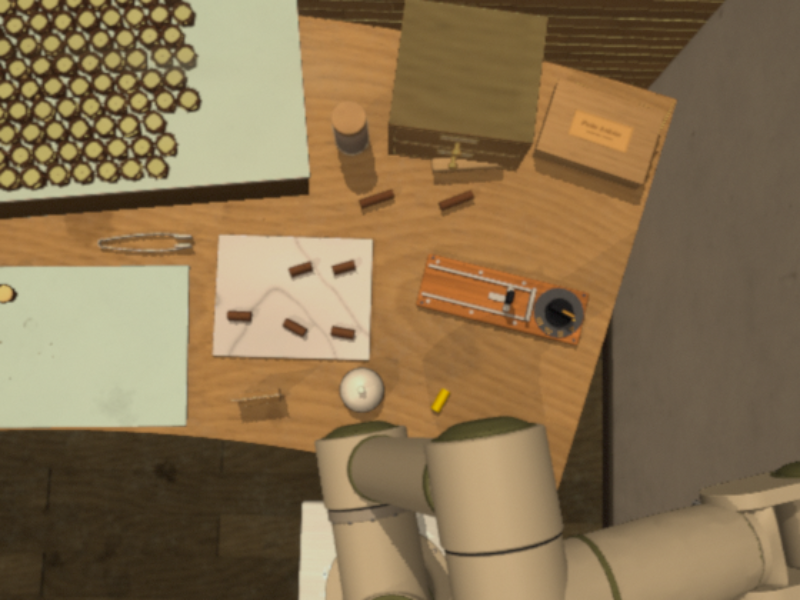

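View pics/scene0.png

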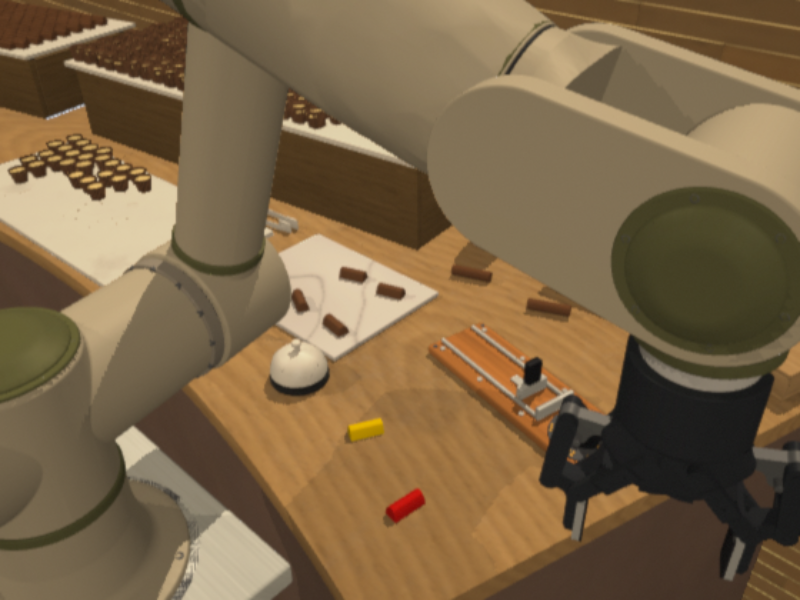

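Top view (800×600): five brown logs on the board at (301,269), (344,267), (239,316), (295,326), (343,332). Look-alikes are the two rolls at (377,200) and (456,201), the yellow piece at (440,401) and the red piece under the arm. The packer is at (503,300), with the dial at its right end. I'll measure log angles and go over the packer.

```bash
cat >> h.py <<'E'
def logs(p,z,amin,amax,near=None,rad=60,vmax=110):
    hsv=cv2.cvtColor(p["pixels"],cv2.COLOR_BGR2HSV)
    m=(hsv[...,2]<vmax).astype(np.uint8)
    n,l,st,c=cv2.connectedComponentsWithStats(m)
    out=[]
    for i in range(1,n):
        if amin<=st[i,4]<=amax:
            pts=np.array([ray(p,(x,y),z)[:2] for y,x in np.argwhere(l==i)],np.float32)
            (cx,cy),(w,h),a=cv2.minAreaRect(pts)
            if w<h: w,h,a=h,w,a+90
            ev,V=np.linalg.eigh(np.cov(pts.T)); v=V[:,1]
            out.append((np.round(pts.mean(0),1).tolist(),round(w,1),round(h,1),round((np.degrees(np.arctan2(v[1],v[0]))+90)%180-90,1),np.round(c[i],1).tolist(),int(st[i,4])))
    return out
E
python3 - <<'E'
from h import *
p=cam("top")
for o in logs(p,16,40,400,vmax=100): print(o)
w=capture("wrist");print(np.round(w["tool_from_camera"],3).tolist(),w["fov_y"])
try: print(tips_ahead())
except Exception as e: print(tips_ahead,e)
cv2.imwrite("pics/c.png",cv2.resize(p["pixels"][150:270,130:430],None,fx=2.66,fy=2.66,interpolation=cv2.INTER_CUBIC))
hs=cv2.cvtColor(p["pixels"],cv2.COLOR_BGR2HSV)
m=((hs[...,1]>150)&(hs[...,2]>110)).astype(np.uint8)
n,l,st,c=cv2.connectedComponentsWithStats(m)
for i in range(1,n):
    if st[i,4]>400:
        pts=np.array([ray(p,(x,y),14)[:2] for y,x in np.argwhere(l==i)],np.float32);print(st[i],cv2.minAreaRect(pts))
E
```

```text
([941.7000122070312, 398.3999938964844], 31.4, 17.4, np.float64(-56.8), [132.2, 44.3], 43)
([803.0, 91.19999694824219], 57.6, 47.0, np.float64(-80.3), [246.9, 98.8], 299)
([761.2000122070312, -340.1000061035156], 199.4, 11.4, np.float64(73.3), [411.3, 119.2], 302)
([692.5999755859375, 43.70000076293945], 60.9, 9.2, np.float64(-69.7), [263.8, 140.6], 80)
([693.4000244140625, -99.5], 61.2, 11.6, np.float64(-68.2), [318.9, 141.9], 83)
([559.4000244140625, 177.10000610351562], 36.4, 8.2, np.float64(-69.7), [210.3, 189.9], 49)
([564.9000244140625, 99.80000305175781], 35.6, 7.9, np.float64(-72.7), [240.6, 188.7], 45)
([522.9000244140625, -198.5], 26.4, 14.1, np.float64(-16.5), [356.3, 208.1], 53)
([472.0, 280.0], 38.1, 12.8, np.float64(-86.1), [168.6, 222.7], 48)
([283.1000061035156, 63.099998474121094], 132.4, 18.8, np.float64(-79.2), [251.4, 299.9], 300)
([229.6999969482422, -691.2000122070312], 54.2, 29.7, np.float64(-74.4), [550.5, 329.2], 208)
([180.5, -58.099998474121094], 84.2, 14.8, np.float64(10.3), [298.6, 342.7], 116)
([174.6999969482422, -536.5999755859375], 30.0, 20.5, np.float64(-64.4), [489.6, 349.9], 67)
([125.0, -687.2999877929688], 112.2, 35.9, np.float64(5.8), [550.1, 371.9], 382)
[[0.001, -0.955, -0.298, 76.039], [1.0, 0.0, 0.001, -0.124], [-0.001, -0.298, 0.955, -124.795], [0.0, 0.0, 0.0, 1.0]] 60.58101351753127
17.0 'float' object is not callable
[216  11  64  46 763] ((982.9588623046875, 100.94476318359375), (174.44219970703125, 99.71798706054688), 82.70198822021484)
[    0    43   473   298 35960] ((624.611328125, 125.90914916992188), (1188.4443359375, 768.0786743164062), 83.68939208984375)
[397  76  48  33 877] ((838.15380859375, -361.33746337890625), (130.35816955566406, 56.23423385620117), 72.62382507324219)
```

View pics/c.png

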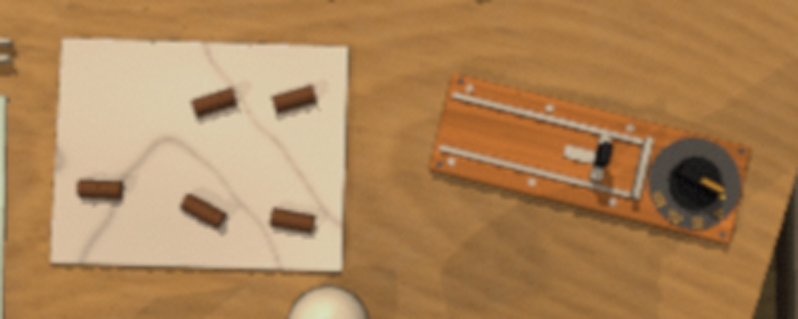

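Exactly five logs are on the board, so the target mark is 5 dots. I'm moving above the packer.

Emit:
{"name": "drive_tool", "arguments": {
  "commands": "0.18 0.18 0 0 0 -0.05 40;0.18 0.18 0 0 0 -0.05 40;0.18 0.18 0 0 0 -0.05 40;0.18 0.18 0 0 0 -0.05 40;0.18 0.18 0 0 0 -0.05 40;0.18 0.18 0 0 0 -0.05 40;0.18 0.18 0 0 0 -0.05 40;0.18 0.18 0 0 0 -0.05 40;0.18 0.18 0 0 0 -0.05 40;0.18 0.18 0 0 0 -0.05 40;0.18 0.18 0 0 0 -0.05 40;0.18 0.18 0 0 0 -0.05 40;0.18 0.18 0 0 0 -0.05 40;0.18 0.18 0 0 0 -0.05 40;0.18 0.18 0 0 0 -0.05 40;0.18 0.18 0 0 0 -0.05 40;0 0 0 0 0 0 40;0 0 0 0 0 0 40",
  "force": 25
}}

```text
time_s: 2.4
eef_pos: [499.5, -192.0, 248.1]
ee_rot: [0.0, 0.994, -0.106, -0.0]
force: [-0.8, -0.9, 0.7]
grip_width: 0.399
grip_force: 0.0
```

```bash
python3 - <<'E'
from h import *
s=sense();print({k:np.round(s[k],3).tolist() for k in("time_s","eef_pos","ee_rot","force","grip_width","joints")})
p=cam("wrist");cv2.imwrite("pics/w1.png",cv2.resize(p["pixels"],(800,600)));np.save("w1.npy",p,allow_pickle=True)
for k,z in(("choc_log_0",14),("follower_grip",54),("dial_grip",50),("end_stop",25)):
    print(k,[(np.round(b["position"]).tolist(),round(b["confidence"],2),ray(p,b["position"],z)[:2].round().tolist()) for b in boxes_of(p,k)])
E
```

```text
{'time_s': 2.4, 'eef_pos': [499.471, -192.0, 248.116], 'ee_rot': [0.0, 0.994, -0.106, -0.0], 'force': [-0.817, -0.853, 0.674], 'grip_width': 0.399, 'joints': [-0.586, 0.335, 1.467, -0.0, 1.339, 1.197]}
choc_log_0 [([319.0, 341.0], 0.89, [288.0, -196.0]), ([4.0, 158.0], 0.57, [570.0, 74.0]), ([33.0, 267.0], 0.56, [451.0, 95.0]), ([318.0, 150.0], 0.19, [512.0, -236.0])]
follower_grip [([274.0, 150.0], 0.94, [527.0, -195.0])]
dial_grip [([374.0, 152.0], 0.56, [505.0, -282.0])]
end_stop [([320.0, 154.0], 0.84, [510.0, -237.0])]
```

View pics/w1.png

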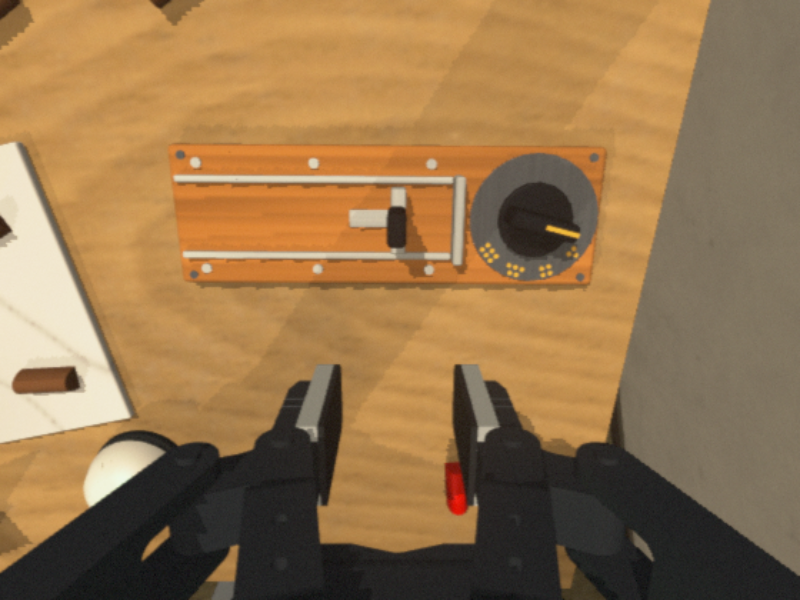

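Wrist view: packer base corners at (170,145), (605,148), (590,285), (183,283), follower tab at (397,227), end stop at (459,221), dial at (535,218) with the pointer to the lower right. The dots are visible with 3 nearest the pointer, then 4, 5 and 6. Now I'll fit the packer pose.

```bash
cat >> h.py <<'E'
def rigid(A,B):  # A local -> B world
    A=np.array(A,float);B=np.array(B,float);a=A.mean(0);b=B.mean(0);X=A-a;Y=B-b
    t=np.arctan2((X[:,0]*Y[:,1]-X[:,1]*Y[:,0]).sum(),(X*Y).sum());c,s=np.cos(t),np.sin(t);r=np.array([[c,-s],[s,c]])
    o=b-r@a; return t,o,((X@r.T)-Y)
E
python3 - <<'E'
from h import *
p=np.load("w1.npy",allow_pickle=True).item()
px=np.array([(170,145),(605,148),(590,284),(183,282)])*.7
L=[(49,150),(49,-150),(-49,-150),(-49,150)]
W=[ray(p,u,14)[:2] for u in px]
t,o,e=rigid(L,W);print(np.degrees(t),o,e.round(1).tolist())
c,s=np.cos(t),np.sin(t);r=np.array([[c,-s],[s,c]])
def loc(u,z): return (r.T@(ray(p,np.array(u)*.7,z)[:2]-o)).round(1)
print("rail L ends",loc((175,179),19),loc((184,254),19),"stop",loc((460,179),32),loc((459,264),32))
print("tab top",loc((397,212),65),loc((397,243),65),"dial skirt",loc((535,218),28), "nose",loc((578,233),59),loc((546,228),59))
print("follower plate",loc((399,189),32))
g=o+r@np.array([0,0]);print("packer",g)
E
```

```text
-12.502540499087859 [ 519.32667222 -189.50831035] [[2.0, 3.7], [0.4, -3.6], [-1.8, -1.8], [-0.6, 1.7]]
rail L ends [ 25.9 143.2] [-26.  143.2] stop [ 28.2 -47.7] [-28.7 -49.4]
tab top [11.4 -6.7] [-7.5 -6.9] dial skirt [  2.5 -99.8] nose [  -1.7 -118.7] [  1.3 -98.7]
follower plate [21.6 -8. ]
packer [ 519.32667222 -189.50831035]
```

Emit:
{"name": "drive_tool", "arguments": {
  "commands": "0.06 -0.02 -0.25 0 0 0 40;0.06 -0.02 -0.25 0 0 0 40;0.065 0 -0.25 0 0 0 40;0 0 -0.25 0 0 0 40;0 0 -0.25 0 0 0 40;0 0 -0.25 0 0 0 40;0 0 -0.2 0 0 0 40;0 0 0 0 0 0 40;0 0 0 0 0 0 40"
}}

```text
time_s: 3.4
eef_pos: [517.2, -197.1, 78.3]
ee_rot: [-0.0, 0.994, -0.107, -0.001]
force: [-0.1, 0.1, -0.4]
grip_width: 0.395
grip_force: 0.0
```

```bash
python3 - <<'E'
from h import *
p=cam("wrist");cv2.imwrite("pics/w2.png",p["pixels"]);print(sense()["eef_pos"])
for z,(x,y) in((65,(517.8,-196.1)),):print(proj(p,(x,y,z)))
E
```

```text
[ 517.86318175 -197.33652738   79.38290005]
[275.25250259 276.97568438]
```

View pics/w2.png

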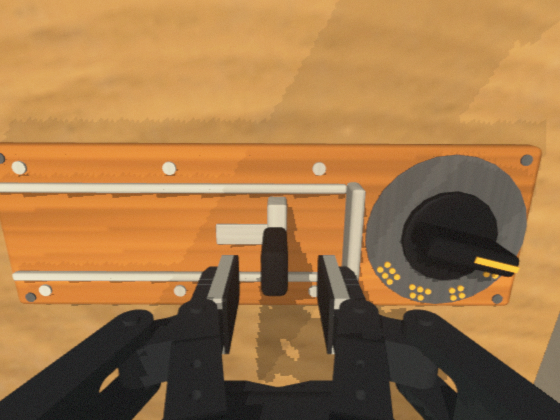

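The tab is centred between the fingers (col 274, predicted 275). I'll descend and grip.

Emit:
{"name": "drive_tool", "arguments": {
  "commands": "0 0.01 -0.13 0 0 0 40;0 0 -0.14 0 0 0 40;0 0 0 0 0 0 40;0 0 0 0 0 0 0;0 0 0 0 0 0 0;0 0 0 0 0 0 0;0 0 0 0 0 0 0;0 0 0 0 0 0 0;0 0 0 0 0 0 0",
  "force": 30
}}

```text
time_s: 4.2
eef_pos: [518.2, -196.2, 52.9]
ee_rot: [0.001, 0.994, -0.107, 0.001]
force: [-1.5, -0.1, 6.6]
grip_width: 0.13
grip_force: 33.9
```

Emit:
{"name": "drive_tool", "arguments": {
  "commands": "0.022 0.098 0 0 0 0 0;0.022 0.098 0 0 0 0 0;0.022 0.098 0 0 0 0 0;0.022 0.098 0 0 0 0 0;0.022 0.098 0 0 0 0 0;0.022 0.098 0 0 0 0 0;0.022 0.098 0 0 0 0 0;0.022 0.098 0 0 0 0 0;0.022 0.098 0 0 0 0 0;0.022 0.098 0 0 0 0 0;0.022 0.098 0 0 0 0 0;0.022 0.098 0 0 0 0 0;0.022 0.098 0 0 0 0 0;0 0 0 0 0 0 0;0 0 0 0 0 0 0"
}}

```text
time_s: 5.45
eef_pos: [546.9, -67.8, 52.9]
ee_rot: [0.0, 0.994, -0.107, 0.001]
force: [-3.0, 1.7, 6.8]
grip_width: 0.136
grip_force: 33.1
```

Emit:
{"name": "drive_tool", "arguments": {
  "commands": "0 0 0 0 0 0 45;0 0 0 0 0 0 45;0 0 0 0 0 0 45;0 0 0.2 0 0 0 60;0 0 0.3 0 0 0 60;0 0 0.3 0 0 0 60;-0.06 0.27 0.3 0 0 0 70;-0.06 0.27 0.3 0 0 0 70;-0.06 0.27 0.3 0 0 0 70;-0.06 0.27 0.3 0 0 0 70;-0.06 0.27 0.2 0 0 0 70;-0.06 0.27 0 0 0 0 70;-0.06 0.27 0 0 0 0 70;-0.06 0.27 0 0 0 0 70;-0.06 0.27 0 0 0 0 70;0 0 0 0 0 0 70;0 0 0 0 0 0 70;0 0 0 0 0 0 70"
}}

```text
time_s: 6.95
eef_pos: [492.3, 174.3, 271.2]
ee_rot: [0.0, 0.994, -0.107, -0.0]
force: [0.9, -0.1, -0.8]
grip_width: 0.697
grip_force: 0.0
```

```bash
python3 - <<'E'
from h import *
p=cam("wrist");cv2.imwrite("pics/w3.png",cv2.resize(p["pixels"],(800,600)));print(sense()["eef_pos"],sense()["joints"]);np.save("w3.npy",p,allow_pickle=True)
print("choc",[(np.round(b["position"]).tolist(),round(b["confidence"],2),ray(p,b["position"],18)[:2].round().tolist()) for b in boxes_of(p,"choc_log_0")])
for o in logs(p,18,200,3000,vmax=120): print(o)
E
```

```text
[492.40687603 173.97003963 271.24407773] [ 1.15132518e-01  2.90789728e-01  1.46703215e+00 -2.07546964e-04
  1.38385855e+00  1.90131517e+00]
choc [([513.0, 247.0], 0.89, [345.0, -69.0]), ([183.0, 200.0], 0.82, [479.0, 283.0]), ([275.0, 199.0], 0.8, [458.0, 184.0]), ([259.0, 100.0], 0.79, [563.0, 178.0]), ([334.0, 75.0], 0.72, [571.0, 100.0]), ([355.0, 186.0], 0.59, [455.0, 97.0]), ([256.0, 136.0], 0.35, [529.0, 189.0])]
([685.0, 367.70001220703125], 108.8, 30.7, np.float64(89.6), [34.2, 13.4], 2164)
([577.0999755859375, -42.900001525878906], 38.5, 7.8, np.float64(-11.1), [479.7, 34.6], 231)
([568.9000244140625, 99.69999694824219], 42.7, 18.4, np.float64(-73.0), [334.7, 76.9], 836)
([563.2999877929688, 176.0], 41.7, 18.3, np.float64(-70.6), [260.9, 99.7], 773)
([598.7000122070312, 396.6000061035156], 90.1, 38.9, np.float64(-84.8), [42.3, 112.1], 1529)
([452.8999938964844, 97.4000015258789], 43.5, 19.5, np.float64(80.3), [354.5, 187.2], 691)
([459.3999938964844, 181.5], 43.7, 19.6, np.float64(62.3), [277.5, 197.4], 665)
([477.20001220703125, 279.70001220703125], 46.5, 22.1, np.float64(88.7), [186.6, 200.4], 712)
([333.5, 220.6999969482422], 82.0, 52.7, np.float64(70.8), [267.9, 302.1], 688)
```

View pics/w3.png

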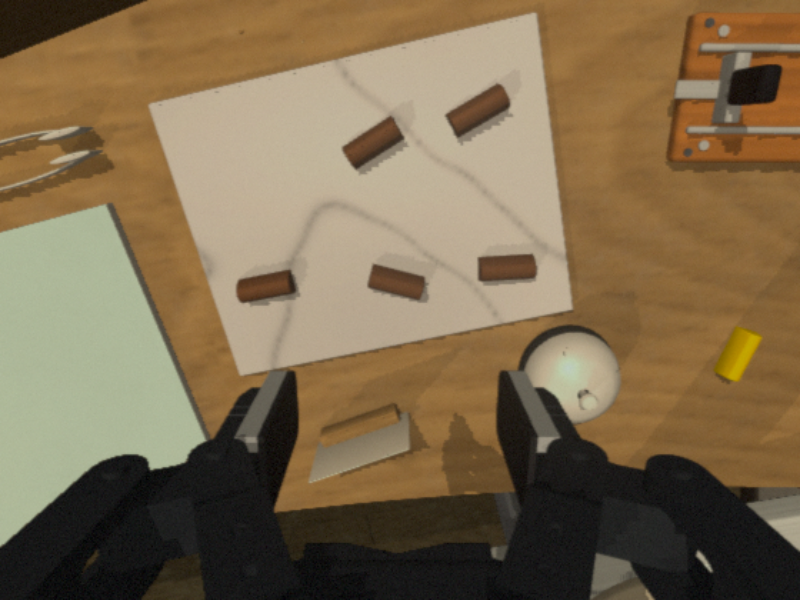

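View: all five logs are on the board, at (478,110), (373,142), (507,267), (397,281), (266,286), and the measured sizes match 42×18.6. The yellow piece at (738,354) and the red one are to be ignored. I'm picking log A at (452,97).

Emit:
{"name": "drive_tool", "arguments": {
  "commands": "-0.08 -0.155 -0.28 0 0 0.056 70;-0.08 -0.155 -0.28 0 0 0 70;-0.08 -0.155 -0.28 0 0 0 70;-0.085 -0.155 -0.28 0 0 0 70;-0.085 -0.155 -0.28 0 0 0 70;0 0 -0.25 0 0 0 70;0 0 -0.25 0 0 0 70;0 0 -0.25 0 0 0 70;0 0 -0.15 0 0 0 70;0 0 -0.1 0 0 0 70;0 0 0 0 0 0 70;0 0 0 0 0 0 70",
  "force": 30
}}

```text
time_s: 8.05
eef_pos: [451.5, 96.8, 31.6]
ee_rot: [0.0, 0.996, -0.085, 0.0]
force: [-0.0, 0.2, 0.0]
grip_width: 0.702
grip_force: 0.0
```

Emit:
{"name": "drive_tool", "arguments": {
  "commands": "0 0 0 0 0 0 0;0 0 0 0 0 0 0;0 0 0 0 0 0 0;0 0 0 0 0 0 0;0 0 0 0 0 0 0;0 0 0.1 0 0 0 0;0 0 0.2 0 0 0 0;0 0 0.3 0 0 0 0;0 0 0 0 0 0 0"
}}

```text
time_s: 8.8
eef_pos: [453.6, 97.3, 96.6]
ee_rot: [-0.0, 0.996, -0.085, 0.004]
force: [1.1, -0.1, 1.0]
grip_width: 0.473
grip_force: 30.5
```

```bash
python3 - <<'E'
from h import *
p=cam("wrist");cv2.imwrite("pics/w4.png",p["pixels"])
print(tips_ahead, sense()["grip_width"])
E
```

```text
17.0 0.4653163650085441
```

View pics/w4.png

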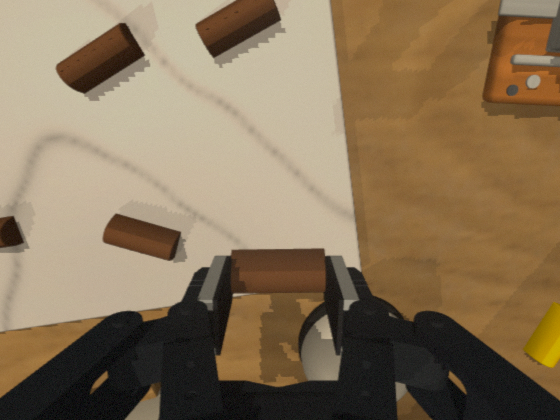

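The log is held level by its ends at (278,270). I'm carrying it to slot 1.

Emit:
{"name": "drive_tool", "arguments": {
  "commands": "0 0 0.25 0 0 0.14 0;0.046 -0.242 0 0 0 0.149 0;0.046 -0.242 0 0 0 0.149 0;0.046 -0.242 0 0 0 0.149 0;0.046 -0.242 0 0 0 0.149 0;0.046 -0.242 0 0 0 0.149 0;0.046 -0.242 0 0 0 0.149 0;0.046 -0.242 0 0 0 0.149 0;0.046 -0.242 0 0 0 0.149 0;0.046 -0.242 0 0 0 0.149 0;0.046 -0.242 0 0 0 0.149 0;0.046 -0.242 0 0 0 0.149 0;0.046 -0.242 0 0 0 0.149 0;0.046 -0.242 0 0 0 0 0;0 0 0 0 0 0 0;0 0 0 0 0 0 0;0 0 0 0 0 0 0"
}}

```text
time_s: 10.27
eef_pos: [510.6, -216.6, 116.0]
ee_rot: [-0.001, 0.783, 0.622, -0.0]
force: [0.1, 0.6, -0.3]
grip_width: 0.468
grip_force: 30.5
```

```bash
python3 - <<'E'
from h import *
s=sense();print(s["eef_pos"],R.from_matrix(q2R(s["ee_rot"])).as_euler("zyx",degrees=True),s["joints"])
p=cam("wrist");cv2.imwrite("pics/w5.png",p["pixels"]);np.save("w5.npy",p,allow_pickle=True)
print(proj(p,(513,-217.8,14)))
E
```

```text
[ 510.63012747 -216.61452859  115.98477586] [-7.69775628e+01 -4.79302365e-02 -1.79953357e+02] [-6.12522473e-01  5.13477912e-01  1.57106851e+00  2.12417890e-04
  1.05819873e+00 -3.85342694e-01]
[281.68674172 213.02548426]
```

View pics/w5.png

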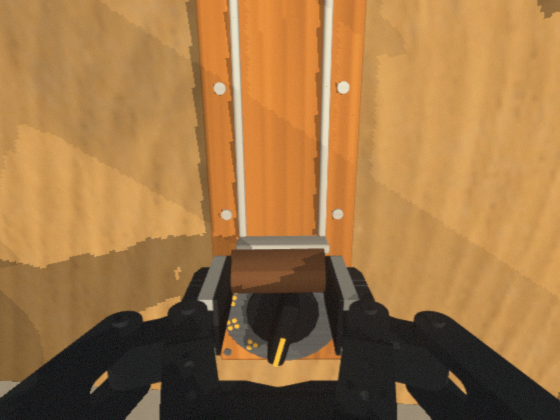

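Log over the channel: rail ends near (242,240) and (322,240), log centre at col 278. I'll check the lateral offset.

```bash
python3 - <<'E'
from h import *
p=np.load("w5.npy",allow_pickle=True).item()
g=p["pixels"].astype(int); print(p["cx"],p["cy"])
C=[]
for row in range(20,225,12):
    l=g[row]; gray=l.min(1)  # rails are gray => min channel high
    c=[np.average(np.arange(a,b),weights=np.clip(gray[a:b]-90,0,None)+1e-6) for a,b in((226,250),(316,336))]
    C.append([ray(p,(x,row),19)[:2] for x in c])
C=np.array(C);w=np.linalg.norm(C[:,0]-C[:,1],axis=1);print(w.round(1))
m=C.mean(1);d=m[0]-m[-1];d/=np.linalg.norm(d);print("yaw",-np.degrees(np.arctan2(d[0],d[1])),m[-1],m[0])
n=np.array([d[1],-d[0]]);print("channel centre line offset of o:",(np.array([519.3,-189.5])-m.mean(0))@n, "tcp offset",(sense()["eef_pos"][:2]-m.mean(0))@n)
b=[ray(p,u,32)[:2] for u in((238,240),(328,239))];print("stop top edge y",[(x-np.array([519.3,-189.5]))@d for x in b],b)
E
```

```text
277.79369449929493 204.4342312532272
[52.5 52.7 52.5 52.6 52.6 52.6 52.5 52.5 52.4 52.4 52.4 52.6 52.6 52.6
 52.6 52.5 58.7 52.5]
yaw -12.477625125269675 [ 511.99405967 -223.64717242] [ 538.16293923 -105.38845274]
channel centre line offset of o: -0.19800366941863556 tcp offset -2.7660350769675524
stop top edge y [np.float64(-40.54065492268477), np.float64(-40.34838755387127)] [array([ 483.49186713, -223.09756847]), array([ 538.67258034, -235.11131353])]
```

Emit:
{"name": "drive_tool", "arguments": {
  "commands": "0.031 0.017 -0.1 0 0 0.011 0;0 0 -0.2 0 0 0 0;0 0 -0.2 0 0 0 0;0 0 -0.15 0 0 0 0;0 0 -0.06 0 0 0 0;0 0 -0.04 0 0 0 0;0 0 -0.02 0 0 0 0;0 0 0 0 0 0 0;0 0 0 0 0 0 0"
}}

```text
time_s: 11.07
eef_pos: [514.5, -215.8, 40.0]
ee_rot: [0.001, 0.78, 0.626, 0.0]
force: [0.5, -0.2, 0.3]
grip_width: 0.469
grip_force: 30.5
```

Emit:
{"name": "drive_tool", "arguments": {
  "commands": "0 0 -0.02 0 0 0 0;0 0 0 0 0 0 0;0 0 0 0 0 0 0"
}}

```text
time_s: 11.32
eef_pos: [514.6, -216.0, 38.6]
ee_rot: [0.001, 0.78, 0.626, 0.0]
force: [-2.0, 1.6, 7.6]
grip_width: 0.467
grip_force: 31.4
```

Emit:
{"name": "drive_tool", "arguments": {
  "commands": "0 0 0 0 0 0 62;0 0 0 0 0 0 62;0 0 0 0 0 0 62;0 0 0.1 0 0 0 62;0 0 0.3 0 0 0 62;0 0 0.3 0 0 0 70;0 0 0.1 0 0 0 70;0 0 0 0 0 0 70"
}}

```text
time_s: 11.98
eef_pos: [515.2, -216.4, 120.5]
ee_rot: [0.003, 0.78, 0.626, 0.001]
force: [0.2, -0.8, -0.1]
grip_width: 0.697
grip_force: 0.0
```

```bash
python3 - <<'E'
from h import *
p=cam("wrist");cv2.imwrite("pics/w6.png",p["pixels"]);print(sense()["eef_pos"])
print("log at stop proj",proj(p,(514.5,-216,30)))
t=cam("top")
for o in logs(t,16,35,60,vmax=100): print(o)
E
```

```text
[ 514.38302266 -215.89511365  118.2602958 ]
log at stop proj [275.67827557 217.19517288]
([1026.300048828125, -732.0], 55.5, 10.8, np.float64(3.2), [557.5, 26.8], 45)
([1029.5, -705.0999755859375], 41.4, 20.9, np.float64(-34.9), [547.4, 25.4], 55)
([993.2999877929688, -609.5], 22.6, 22.2, np.float64(-52.0), [512.1, 37.3], 40)
([941.7000122070312, 398.20001220703125], 31.4, 17.9, np.float64(-54.7), [132.2, 44.3], 48)
([898.7999877929688, -603.0999755859375], 37.5, 20.2, np.float64(-48.5), [510.4, 71.4], 42)
([818.5, -531.5], 48.6, 15.3, np.float64(-4.3), [483.9, 100.1], 51)
([749.7999877929688, -543.7999877929688], 49.0, 16.5, np.float64(-31.6), [489.0, 125.7], 56)
([559.9000244140625, 176.1999969482422], 38.0, 9.0, np.float64(-70.2), [210.7, 189.8], 54)
([565.0, 99.30000305175781], 36.7, 8.6, np.float64(-73.4), [240.7, 188.6], 49)
([551.7999877929688, -69.0], 25.0, 13.6, np.float64(-12.4), [306.1, 195.5], 51)
([575.5999755859375, -705.4000244140625], 34.9, 16.9, np.float64(-69.3), [552.3, 193.3], 55)
([472.1000061035156, 280.0], 38.2, 12.8, np.float64(-84.7), [168.6, 222.6], 50)
([482.5, -137.5], 41.0, 12.7, np.float64(-86.2), [332.3, 223.1], 45)
([455.0, 181.1999969482422], 38.9, 14.8, np.float64(69.9), [207.1, 230.4], 50)
([432.20001220703125, -656.4000244140625], 34.3, 18.3, np.float64(12.3), [534.8, 248.3], 58)
([205.0, -633.7999877929688], 39.7, 24.4, np.float64(-45.7), [528.0, 338.6], 56)
([107.9000015258789, -447.3999938964844], 41.5, 20.0, np.float64(-3.0), [454.3, 376.4], 53)
```

View pics/w6.png

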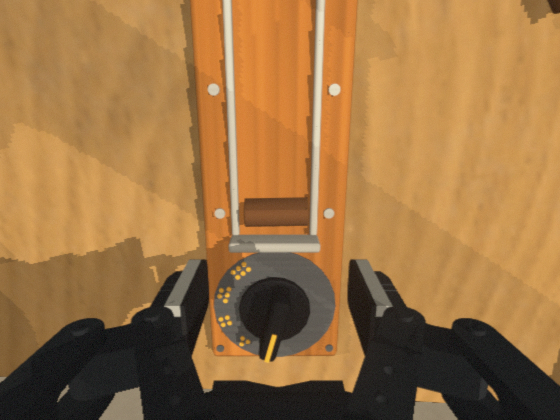

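Log 1 lies between the rails at (277,212), just off the stop, and the remaining four are unmoved. Next is log D.

Emit:
{"name": "drive_tool", "arguments": {
  "commands": "-0.04 0.28 0.05 0 0 0.119 70;-0.04 0.284 0 0 0 0.119 70;-0.04 0.284 0 0 0 0.119 70;-0.04 0.284 0 0 0 0.119 70;-0.04 0.284 0 0 0 0.119 70;-0.04 0.284 0 0 0 0.119 70;-0.04 0.284 0 0 0 0.119 70;-0.04 0.284 0 0 0 0.119 70;-0.04 0.284 0 0 0 0.119 70;-0.04 0.284 0 0 0 0.119 70;-0.04 0.284 0 0 0 0.119 70;-0.04 0.284 0 0 0 0.119 70;-0.04 0.284 0 0 0 0.119 70;-0.04 0.284 0 0 0 0.119 70;0 0 -0.2 0 0 0 70;0 0 -0.2 0 0 0 70;0 0 0 0 0 0 70;0 0 0 0 0 0 70"
}}

```text
time_s: 13.58
eef_pos: [457.1, 181.3, 81.0]
ee_rot: [-0.002, 0.238, 0.971, -0.001]
force: [0.5, 0.8, 0.4]
grip_width: 0.698
grip_force: 0.0
```

```bash
cat >> h.py <<'E'
def st():
    s=sense();M=q2R(s["ee_rot"]);print("pos",np.round(s["eef_pos"],1),"yaw",round(np.degrees(np.arctan2(M[1,0],M[0,0])),1),"F",np.round(s["force"],1),"w",round(s["grip_width"],3),"q6",round(s["joints"][5],2),"t",s["time_s"]);return s
def board(n="wrist",z=18,amin=200,amax=4000,vmax=120):
    p=cam(n)
    for o in logs(p,z,amin,amax,vmax=vmax):
        x,y=o[0]
        if 405<x<640 and 40<y<335: print(n,o[0],o[1],o[2],float(o[3]),o[4])
    return p
E
python3 - <<'E'
from h import *
st(); board()
E
```

```text
pos [457.1 181.3  81. ] yaw 152.4 F [0.5 0.8 0.4] w 0.698 q6 -0.95 t 13.5833
wrist [471.70001220703125, 280.6000061035156] 47.3 25.3 84.0 [455.6, 177.1]
wrist [454.3999938964844, 183.89999389648438] 44.3 20.3 62.5 [279.8, 228.4]
```

Emit:
{"name": "drive_tool", "arguments": {
  "commands": "0 0.01 -0.2 0 0 0 70;0 0 -0.2 0 0 0 70;0 0 -0.09 0 0 0 70;0 0 0 0 0 0 70;0 0 0 0 0 0 70;0 0 0 0 0 0 0;0 0 0 0 0 0 0;0 0 0 0 0 0 0;0 0 0 0 0 0 0;0 0 0 0 0 0 0;0 0 0.1 0 0 0 0;0 0 0.2 0 0 0 0;0 0 0.3 0 0 0 0;0 0 0.3 0 0 0 0;0 0 0 0 0 0 0"
}}

```text
time_s: 14.88
eef_pos: [460.6, 183.0, 129.5]
ee_rot: [0.005, 0.238, 0.971, 0.002]
force: [1.2, 0.2, 1.6]
grip_width: 0.465
grip_force: 30.3
```

Emit:
{"name": "drive_tool", "arguments": {
  "commands": "0.048 -0.287 0 0 0 -0.128 0;0.048 -0.287 0 0 0 -0.128 0;0.048 -0.287 0 0 0 -0.128 0;0.048 -0.287 0 0 0 -0.128 0;0.048 -0.287 0 0 0 -0.128 0;0.048 -0.287 0 0 0 -0.128 0;0.048 -0.287 0 0 0 -0.128 0;0.048 -0.287 0 0 0 -0.128 0;0.048 -0.287 0 0 0 -0.128 0;0.048 -0.287 0 0 0 -0.128 0;0.048 -0.287 0 0 0 -0.128 0;0.048 -0.287 0 0 0 -0.128 0;0.044 -0.283 0 0 0 -0.128 0;0 0 -0.2 0 0 0 0;0 0 -0.2 0 0 0 0;0 0 0 0 0 0 0;0 0 0 0 0 0 0"
}}

```text
time_s: 16.3
eef_pos: [519.9, -190.0, 83.6]
ee_rot: [-0.001, 0.779, 0.626, -0.0]
force: [-0.6, 0.5, 0.8]
grip_width: 0.465
grip_force: 30.4
```

```bash
python3 - <<'E'
from h import *
st()
p=cam("wrist");cv2.imwrite("pics/w7.png",p["pixels"])
E
```

```text
pos [ 519.9 -190.    83.6] yaw 77.6 F [-0.6  0.5  0.8] w 0.465 q6 -0.35 t 16.3
```

View pics/w7.png

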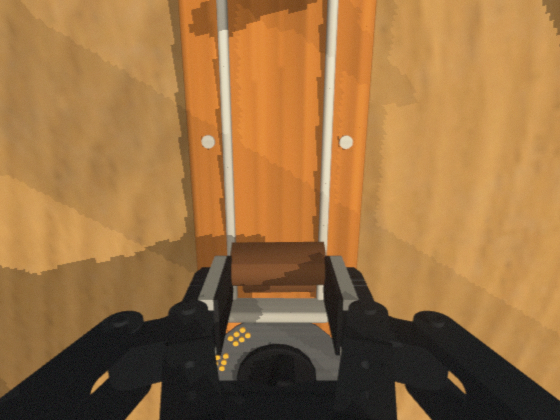

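Log 2 is held and centred over the channel. I'm lowering and releasing.

Emit:
{"name": "drive_tool", "arguments": {
  "commands": "-0.005 0 -0.2 0 0 0 0;0 0 -0.15 0 0 0 0;0 0 -0.06 0 0 0 0;0 0 -0.03 0 0 0 0;0 0 -0.01 0 0 0 0;0 0 0 0 0 0 0;0 0 0 0 0 0 0;0 0 0 0 0 0 55;0 0 0 0 0 0 62;0 0 0 0 0 0 62;0 0 0 0 0 0 62;0 0 0.1 0 0 0 62;0 0 0.3 0 0 0 62;0 0 0.3 0 0 0 70;0 0 0.1 0 0 0 70;0 0 0 0 0 0 70;0 0 0 0 0 0 70"
}}

```text
time_s: 17.77
eef_pos: [519.5, -190.1, 118.3]
ee_rot: [0.0, 0.779, 0.626, 0.0]
force: [0.7, 0.3, -1.1]
grip_width: 0.696
grip_force: 0.0
```

```bash
cat >> h.py <<'E'
def chan(n=0):
    """logs seen in the channel, packer frame (y along channel, expect x~0, long axis along x)"""
    p=cam("wrist");o=np.array([519.3,-189.5]);t=np.radians(-12.5);c,s=np.cos(t),np.sin(t);r=np.array([[c,-s],[s,c]])
    for q in logs(p,24,150,6000,vmax=100):
        l=r.T@(np.array(q[0])-o)
        if abs(l[0])<30 and -60<l[1]<150: print("chan",l.round(1),q[1],q[2],round((float(q[3])+12.5+90)%180-90,1))
    return p
E
python3 - <<'E'
from h import *
st(); chan(); board("top",16,35,70,100)
E
```

```text
pos [ 519.5 -190.1  118.3] yaw 77.6 F [ 0.7  0.3 -1.1] w 0.696 q6 -0.35 t 17.7667
chan [ -0.3 119.8] 42.5 5.8 0.3
chan [-2.9 11.3] 38.9 3.3 2.0
chan [ -8.1 -21.2] 40.8 18.9 22.5
top [559.9000244140625, 175.89999389648438] 38.0 8.2 -69.5 [210.8, 189.8]
top [565.0, 99.69999694824219] 35.6 8.6 -72.7 [240.6, 188.6]
top [472.1000061035156, 280.0] 38.2 12.8 -84.7 [168.6, 222.6]
```

```bash
cat >> h.py <<'E'
def chan(n=0):
    p=cam("wrist");o=np.array([519.3,-189.5]);t=np.radians(-12.5);c,s=np.cos(t),np.sin(t);r=np.array([[c,-s],[s,c]])
    print("net",[((r.T@(ray(p,b["position"],24)[:2]-o)).round(1).tolist(),round(b["confidence"],2)) for b in boxes_of(p,"choc_log_0")])
    px=p["pixels"].astype(int); m=((px[...,2]-px[...,0]>20)&(px[...,2]<125)&(px[...,1]<70)).astype(np.uint8)
    m=cv2.morphologyEx(m,cv2.MORPH_OPEN,np.ones((5,5),np.uint8))
    n,l,stt,cc=cv2.connectedComponentsWithStats(m)
    for i in range(1,n):
        if stt[i,4]>200:
            P=np.array([r.T@(ray(p,(x,y),24)[:2]-o) for y,x in np.argwhere(l==i)],np.float32)
            (a,w,g)=cv2.minAreaRect(P); print("seg",np.round(a,1),np.round(w,1),round(g,1),stt[i].tolist())
    return p
E
python3 - <<'E'
from h import *
p=chan(); px=p["pixels"];print([px[int(v),int(u)].tolist() for u,v in (proj(p,(519.4,-190.4,30)),proj(p,(514.5,-216,30)))],proj(p,(519.4,-190.4,30)),proj(p,(514.5,-216,30)))
E
```

```text
net [([1.9, 5.3], 0.95), ([3.1, -25.3], 0.86)]
seg [149.1 110.5] [11.5 39. ] 35.7 [527, 0, 33, 62, 1167]
seg [ 0.7 10.4] [38.6  4.6] 0.1 [249, 197, 62, 8, 389]
seg [ -7.6 -25. ] [24.  19.5] 0.2 [249, 238, 37, 28, 441]
[[45, 74, 116], [52, 85, 129]] [278.82230539 220.44463086] [279.88207821 258.33900818]
```

Emit:
{"name": "drive_tool", "arguments": {
  "commands": "0.031 0.262 0 0 0 -0.093 70;0.031 0.262 0 0 0 -0.093 70;0.031 0.262 0 0 0 -0.093 70;0.031 0.262 0 0 0 -0.093 70;0.031 0.262 0 0 0 -0.093 70;0.031 0.262 0 0 0 -0.093 70;0.031 0.262 0 0 0 -0.093 70;0.031 0.262 0 0 0 -0.093 70;0.031 0.262 0 0 0 -0.093 70;0.031 0.262 0 0 0 -0.093 70;0.031 0.262 0 0 0 -0.093 70;0.031 0.262 0 0 0 -0.092 70;0.031 0.262 0 0 0 -0.092 70;0.031 0.262 0 0 0 -0.092 70;0 0 -0.15 0 0 0 70;0 0 -0.2 0 0 0 70;0 0 0 0 0 0 70;0 0 0 0 0 0 70"
}}

```text
time_s: 19.47
eef_pos: [562.3, 176.4, 82.2]
ee_rot: [-0.0, 0.986, 0.166, -0.002]
force: [0.2, 0.3, 0.2]
grip_width: 0.698
grip_force: 0.0
```

```bash
python3 - <<'E'
from h import *
st(); board()
E
```

```text
pos [562.3 176.4  82.2] yaw 19.1 F [0.2 0.3 0.2] w 0.698 q6 1.34 t 19.4667
wrist [566.0999755859375, 177.5] 41.9 20.4 -70.7 [278.2, 226.5]
```

Emit:
{"name": "drive_tool", "arguments": {
  "commands": "0.012 0 -0.2 0 0 0 70;0 0 -0.2 0 0 0 70;0 0 -0.1 0 0 0 70;0 0 0 0 0 0 70;0 0 0 0 0 0 70;0 0 0 0 0 0 0;0 0 0 0 0 0 0;0 0 0 0 0 0 0;0 0 0 0 0 0 0;0 0 0 0 0 0 0;0 0 0.1 0 0 0 0;0 0 0.2 0 0 0 0;0 0 0.3 0 0 0 0;0 0 0.3 0 0 0 0;0 0 0 0 0 0 0;0 0 0 0 0 0 0"
}}

```text
time_s: 20.85
eef_pos: [565.0, 176.8, 125.8]
ee_rot: [0.0, 0.986, 0.166, 0.002]
force: [-0.3, -0.1, -0.5]
grip_width: 0.467
grip_force: 30.3
```

Emit:
{"name": "drive_tool", "arguments": {
  "commands": "-0.033 -0.283 0 0 0 0.108 0;-0.033 -0.283 0 0 0 0.108 0;-0.033 -0.283 0 0 0 0.108 0;-0.033 -0.283 0 0 0 0.108 0;-0.033 -0.283 0 0 0 0.108 0;-0.033 -0.283 0 0 0 0.108 0;-0.033 -0.283 0 0 0 0.108 0;-0.033 -0.283 0 0 0 0.108 0;-0.033 -0.283 0 0 0 0.108 0;-0.033 -0.283 0 0 0 0.108 0;-0.033 -0.283 0 0 0 0.108 0;-0.033 -0.283 0 0 0 0.108 0;0 0 -0.2 0 0 0 0;0 0 -0.2 0 0 0 0;0 0 0 0 0 0 0;0 0 0 0 0 0 0"
}}

```text
time_s: 22.18
eef_pos: [523.9, -162.6, 82.5]
ee_rot: [-0.001, 0.78, 0.625, -0.001]
force: [-0.1, 1.0, 0.2]
grip_width: 0.464
grip_force: 30.4
```

```bash
python3 - <<'E'
from h import *
st(); p=chan();cv2.imwrite("pics/w8.png",p["pixels"])
E
```

```text
pos [ 523.9 -162.6   82.5] yaw 77.4 F [-0.1  1.   0.2] w 0.464 q6 -0.3 t 22.1833
net [([-0.2, 9.0], 0.91), ([0.3, -25.1], 0.7)]
seg [124.7 135.7] [ 6.2 16.6] 13.0 [545, 0, 15, 37, 371]
seg [-0.7  7.3] [52.6 27. ] 0.0 [232, 248, 94, 44, 2482]
seg [  0.6 -18.9] [40.9 12.9] 1.2 [247, 300, 70, 21, 712]
```

Emit:
{"name": "drive_tool", "arguments": {
  "commands": "0.012 -0.003 -0.2 0 0 0 0;0 0 -0.15 0 0 0 0;0 0 -0.06 0 0 0 0;0 0 -0.03 0 0 0 0;0 0 0 0 0 0 0;0 0 0 0 0 0 0;0 0 0 0 0 0 55;0 0 0 0 0 0 62;0 0 0 0 0 0 62;0 0 0 0 0 0 62;0 0 0.1 0 0 0 62;0 0 0.3 0 0 0 62;0 0 0.3 0 0 0 70;0 0 0.1 0 0 0 70;0 0 0 0 0 0 70;0 0 0 0 0 0 70"
}}

```text
time_s: 23.62
eef_pos: [525.7, -163.3, 119.3]
ee_rot: [0.0, 0.78, 0.626, 0.0]
force: [-0.0, -0.4, 0.3]
grip_width: 0.698
grip_force: 0.0
```

```bash
python3 - <<'E'
from h import *
st(); p=chan();cv2.imwrite("pics/w9.png",p["pixels"]); board("top",16,35,70,100)
E
```

```text
pos [ 525.7 -163.3  119.3] yaw 77.4 F [-0.  -0.4  0.3] w 0.698 q6 -0.29 t 23.6167
net [([0.6, 4.2], 0.88), ([-169.8, 65.1], 0.7), ([1.6, -24.8], 0.69), ([3.0, 28.6], 0.68), ([-2.1, -91.6], 0.66), ([-190.5, -41.6], 0.47)]
seg [143.7 120.2] [10.9 63.5] 35.5 [498, 8, 59, 100, 2112]
seg [-6.3 35.3] [ 4.  25.7] 90.0 [247, 200, 41, 7, 260]
seg [0.3 4.2] [19.6 40.7] 90.0 [247, 234, 62, 28, 743]
seg [  0.8 -16.9] [ 6.1 39.7] 90.0 [249, 272, 59, 9, 467]
seg [-191.8  -44.9] [19.4  7.6] 77.0 [0, 300, 12, 23, 223]
top [565.0999755859375, 99.4000015258789] 36.7 8.8 -73.4 [240.7, 188.6]
top [472.29998779296875, 279.70001220703125] 38.2 12.8 -84.0 [168.7, 222.6]
```

View pics/w9.png

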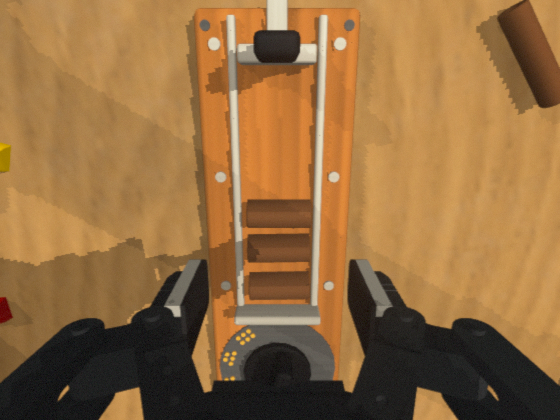

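Three logs sit in the channel at (278,286), (279,248) and (278,214), with the follower at (277,50). Next is log B.

Emit:
{"name": "drive_tool", "arguments": {
  "commands": "0.039 0.239 0 0 0 -0.122 70;0.039 0.239 0 0 0 -0.122 70;0.039 0.239 0 0 0 -0.122 70;0.039 0.239 0 0 0 -0.122 70;0.039 0.239 0 0 0 -0.122 70;0.039 0.239 0 0 0 -0.122 70;0.039 0.239 0 0 0 -0.122 70;0.039 0.239 0 0 0 -0.122 70;0.039 0.239 0 0 0 -0.122 70;0.039 0.239 0 0 0 -0.122 70;0.039 0.235 0 0 0 -0.122 70;0 0 -0.15 0 0 0 70;0 0 -0.2 0 0 0 70;0 0 0 0 0 0 70;0 0 0 0 0 0 70;0 0 0 0 0 0 70"
}}

```text
time_s: 25.1
eef_pos: [568.9, 99.0, 84.7]
ee_rot: [0.0, 0.989, 0.148, 0.0]
force: [-0.5, 0.0, 0.4]
grip_width: 0.698
grip_force: 0.0
```

```bash
python3 - <<'E'
from h import *
st(); board()
E
```

```text
pos [568.9  99.   84.7] yaw 17.0 F [-0.5  0.   0.4] w 0.698 q6 1.24 t 25.1
wrist [571.5, 100.0999984741211] 41.8 19.5 -72.8 [277.1, 227.0]
```

Emit:
{"name": "drive_tool", "arguments": {
  "commands": "0.002 0 -0.2 0 0 0 70;0 0 -0.2 0 0 0 70;0 0 -0.13 0 0 0 70;0 0 0 0 0 0 70;0 0 0 0 0 0 70;0 0 0 0 0 0 0;0 0 0 0 0 0 0;0 0 0 0 0 0 0;0 0 0 0 0 0 0;0 0 0 0 0 0 0;0 0 0.1 0 0 0 0;0 0 0.2 0 0 0 0;0 0 0.3 0 0 0 0;0 0 0.3 0 0 0 0;0 0 0 0 0 0 0;0 0 0 0 0 0 0"
}}

```text
time_s: 26.48
eef_pos: [569.7, 99.2, 123.7]
ee_rot: [0.0, 0.989, 0.148, 0.002]
force: [0.2, -0.8, -0.8]
grip_width: 0.472
grip_force: 30.5
```

Emit:
{"name": "drive_tool", "arguments": {
  "commands": "-0.038 -0.236 0 0 0 0.1345 0;-0.038 -0.236 0 0 0 0.1345 0;-0.038 -0.236 0 0 0 0.1345 0;-0.038 -0.236 0 0 0 0.1345 0;-0.038 -0.236 0 0 0 0.1345 0;-0.038 -0.236 0 0 0 0.1345 0;-0.038 -0.236 0 0 0 0.1345 0;-0.038 -0.236 0 0 0 0.1345 0;-0.038 -0.236 0 0 0 0.1345 0;-0.038 -0.236 0 0 0 0.1345 0;0 0 -0.2 0 0 0 0;0 0 -0.2 0 0 0 0;0 0 0 0 0 0 0;0 0 0 0 0 0 0;0 0 0 0 0 0 0"
}}

```text
time_s: 27.73
eef_pos: [531.2, -136.7, 82.0]
ee_rot: [0.0, 0.779, 0.627, 0.0]
force: [0.5, -1.0, 0.3]
grip_width: 0.472
grip_force: 30.5
```

```bash
python3 - <<'E'
from h import *
st(); p=chan()
E
```

```text
pos [ 531.2 -136.7   82. ] yaw 77.6 F [ 0.5 -1.   0.3] w 0.472 q6 -0.25 t 27.7333
net [([1.1, 5.2], 0.91), ([-11.4, 21.1], 0.71), ([1.6, -23.6], 0.71), ([1.0, 33.9], 0.69)]
seg [129.4 133. ] [13.  36.1] 13.3 [531, 45, 29, 77, 1227]
seg [20.3 39.8] [13.  11.7] 2.4 [302, 252, 24, 20, 354]
seg [ 1.7 24.5] [52.4  9.4] 3.3 [235, 278, 92, 17, 968]
seg [0.3 7.2] [40.  18.3] 0.1 [244, 298, 69, 28, 893]
seg [  0.8 -14.8] [39.5  7.2] 0.1 [246, 338, 66, 11, 584]
```

Emit:
{"name": "drive_tool", "arguments": {
  "commands": "0 0 -0.2 0 0 0 0;0 0 -0.15 0 0 0 0;0 0 -0.06 0 0 0 0;0 0 -0.025 0 0 0 0;0 0 0 0 0 0 0;0 0 0 0 0 0 0;0 0 0 0 0 0 55;0 0 0 0 0 0 62;0 0 0 0 0 0 62;0 0 0 0 0 0 62;0 0 0.1 0 0 0 62;0 0 0.3 0 0 0 62;0 0 0.3 0 0 0 70;0 0 0.1 0 0 0 70;0 0 0 0 0 0 70;0 0 0 0 0 0 70"
}}

```text
time_s: 29.17
eef_pos: [530.8, -136.7, 117.8]
ee_rot: [0.0, 0.779, 0.626, 0.0]
force: [0.7, 0.4, 0.3]
grip_width: 0.696
grip_force: 0.0
```

```bash
python3 - <<'E'
from h import *
st(); p=chan();cv2.imwrite("pics/w10.png",p["pixels"]); board("top",16,35,70,100)
E
```

```text
pos [ 530.8 -136.7  117.8] yaw 77.6 F [0.7 0.4 0.3] w 0.696 q6 -0.25 t 29.1667
net [([0.5, 6.1], 0.95), ([-195.7, -39.9], 0.9), ([0.1, 55.5], 0.78), ([-171.6, 67.3], 0.59), ([0.1, 30.0], 0.58)]
seg [143.3 122.2] [12.6 64.3] 32.9 [493, 54, 58, 98, 1856]
seg [-6.3 29. ] [27.3 19.6] 0.1 [248, 238, 42, 28, 536]
seg [ 0.4 11.3] [40.2  8.3] 0.1 [249, 270, 60, 12, 613]
seg [  0.8 -16.1] [39.4  7.3] 0.1 [251, 306, 57, 10, 493]
seg [-193.8  -42.6] [21.9 10.6] 77.2 [2, 330, 16, 24, 287]
top [472.5, 279.3999938964844] 38.1 15.4 -82.6 [168.8, 222.5]
```

Emit:
{"name": "drive_tool", "arguments": {
  "commands": "-0.034 0.26 0 0 0 -0.112 70;-0.034 0.26 0 0 0 -0.112 70;-0.034 0.26 0 0 0 -0.112 70;-0.034 0.26 0 0 0 -0.112 70;-0.034 0.26 0 0 0 -0.112 70;-0.034 0.26 0 0 0 -0.112 70;-0.034 0.26 0 0 0 -0.112 70;-0.034 0.26 0 0 0 -0.112 70;-0.034 0.26 0 0 0 -0.112 70;-0.034 0.26 0 0 0 -0.112 70;-0.034 0.26 0 0 0 -0.112 70;-0.034 0.26 0 0 0 -0.112 70;-0.034 0.26 0 0 0 -0.112 70;-0.034 0.26 0 0 0 -0.112 70;-0.034 0.26 0 0 0 -0.112 70;-0.034 0.26 0 0 0 -0.112 70;0 0 -0.15 0 0 0 70;0 0 0 0 0 0 70;0 0 0 0 0 0 70"
}}

```text
time_s: 30.9
eef_pos: [475.8, 278.8, 101.5]
ee_rot: [0.001, 1.0, -0.026, -0.002]
force: [-0.5, -0.3, -0.3]
grip_width: 0.703
grip_force: 0.0
```

```bash
python3 - <<'E'
from h import *
st(); board()
E
```

```text
pos [475.8 278.8 101.5] yaw -3.0 F [-0.5 -0.3 -0.3] w 0.703 q6 1.94 t 30.9
wrist [477.6000061035156, 281.70001220703125] 42.9 23.5 87.3 [272.8, 218.6]
```

Emit:
{"name": "drive_tool", "arguments": {
  "commands": "0 0.02 -0.25 0 0 0 70;0 0 -0.25 0 0 0 70;0 0 -0.2 0 0 0 70;0 0 0 0 0 0 70;0 0 0 0 0 0 70;0 0 0 0 0 0 0;0 0 0 0 0 0 0;0 0 0 0 0 0 0;0 0 0 0 0 0 0;0 0 0 0 0 0 0;0 0 0.1 0 0 0 0;0 0 0.2 0 0 0 0;0 0 0.3 0 0 0 0;0 0 0.3 0 0 0 0;0 0 0 0 0 0 0;0 0 0 0 0 0 0"
}}

```text
time_s: 32.28
eef_pos: [477.3, 281.5, 125.4]
ee_rot: [-0.001, 1.0, -0.027, 0.002]
force: [0.1, 0.7, -1.3]
grip_width: 0.466
grip_force: 30.2
```

Emit:
{"name": "drive_tool", "arguments": {
  "commands": "0.04 -0.261 0 0 0 0.119 0;0.04 -0.261 0 0 0 0.119 0;0.04 -0.261 0 0 0 0.119 0;0.04 -0.261 0 0 0 0.119 0;0.04 -0.261 0 0 0 0.119 0;0.04 -0.261 0 0 0 0.119 0;0.04 -0.261 0 0 0 0.119 0;0.04 -0.261 0 0 0 0.119 0;0.04 -0.261 0 0 0 0.119 0;0.04 -0.261 0 0 0 0.119 0;0.04 -0.261 0 0 0 0.119 0;0.04 -0.261 0 0 0 0.119 0;0.04 -0.261 0 0 0 0.119 0;0.04 -0.261 0 0 0 0.119 0;0.04 -0.261 0 0 0 0.119 0;0 0 -0.2 0 0 0 0;0 0 -0.2 0 0 0 0;0 0 0 0 0 0 0;0 0 0 0 0 0 0;0 0 0 0 0 0 0"
}}

```text
time_s: 33.95
eef_pos: [536.7, -110.2, 83.6]
ee_rot: [0.0, 0.781, 0.624, 0.0]
force: [0.0, -0.3, 0.6]
grip_width: 0.465
grip_force: 30.4
```

```bash
python3 - <<'E'
from h import *
st(); p=chan()
E
```

```text
pos [ 536.7 -110.2   83.6] yaw 77.3 F [ 0.  -0.3  0.6] w 0.465 q6 -0.19 t 33.95
net [([-1.9, 61.5], 0.89), ([2.0, -15.2], 0.82), ([1.8, 6.4], 0.73), ([0.5, 30.0], 0.55), ([15.0, 47.2], 0.5)]
seg [135.8 128.4] [15.5 52.8] 22.0 [519, 97, 41, 97, 1690]
seg [18.  66.6] [16.  14.2] 2.0 [296, 249, 29, 24, 489]
seg [ 6.8 51.2] [40.6  9. ] 1.4 [255, 277, 71, 16, 797]
seg [-0.2 32.5] [17.1 39.2] 89.8 [245, 300, 67, 26, 747]
seg [ 0.8 14. ] [10.1 39.8] 89.8 [247, 332, 66, 15, 843]
seg [  1.  -14.9] [10.1 39.3] 89.8 [249, 371, 63, 14, 685]
```

Emit:
{"name": "drive_tool", "arguments": {
  "commands": "0 0 -0.2 0 0 0.005 0;0 0 -0.15 0 0 0 0;0 0 -0.07 0 0 0 0;0 0 -0.03 0 0 0 0;0 0 0 0 0 0 0;0 0 0 0 0 0 0;0 0 0 0 0 0 55;0 0 0 0 0 0 62;0 0 0 0 0 0 62;0 0 0 0 0 0 62;0 0 0.1 0 0 0 62;0 0 0.3 0 0 0 62;0 0 0.3 0 0 0 62;0 0 0.3 0 0 0 62;0 0 0.3 0 0 0 62;0 0 0 0 0 0 62;0 0 0 0 0 0 62"
}}

```text
time_s: 35.47
eef_pos: [537.0, -110.5, 169.8]
ee_rot: [0.002, 0.78, 0.626, 0.001]
force: [-0.0, 0.4, -1.2]
grip_width: 0.619
grip_force: 0.0
```

```bash
python3 - <<'E'
from h import *
st(); p=chan();cv2.imwrite("pics/w11.png",p["pixels"]);board("top",16,35,70,100)
E
```

```text
pos [ 537.  -110.5  169.8] yaw 77.5 F [-0.   0.4 -1.2] w 0.619 q6 -0.2 t 35.4667
net [([-0.7, 83.6], 0.97), ([1.7, 57.1], 0.86), ([-191.7, 72.8], 0.83), ([-214.3, -42.6], 0.82), ([0.7, 4.1], 0.79), ([0.9, -21.7], 0.77), ([0.8, 29.3], 0.63)]
seg [144.5 123.5] [ 9.5 65. ] 33.9 [448, 100, 45, 74, 894]
seg [222.5  54.8] [ 9.6 43.5] 13.2 [547, 199, 13, 50, 389]
seg [ 0.6 10.8] [ 8.4 39.6] 89.9 [254, 270, 48, 10, 435]
seg [  0.9 -16.4] [40.1  8.7] 3.3 [255, 299, 47, 10, 354]
seg [252.7 -83. ] [13.7 59. ] 13.2 [544, 338, 16, 52, 504]
```

View pics/w11.png

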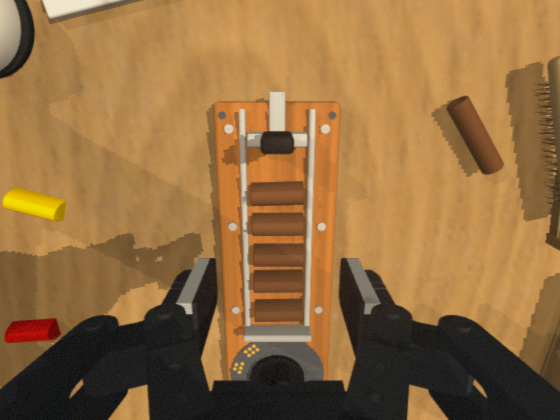

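All five logs are in the channel at rows 194–311 and nothing is left on the board. I'll grip the follower tab at (277,143).

Emit:
{"name": "drive_tool", "arguments": {
  "commands": "0.033 0.142 0 0 0 0 58;0.033 0.142 0 0 0 0 58;0.033 0.142 0 0 0 0 58;0 0 -0.25 0 0 0 58;0 0 -0.25 0 0 0 58;0 0 -0.25 0 0 0 58;0 0 -0.25 0 0 0 58;0 0 -0.17 0 0 0 58;0 0 0 0 0 0 58;0 0 0 0 0 0 58;0 0 0 0 0 0 0;0 0 0 0 0 0 0;0 0 0 0 0 0 0;0 0 0 0 0 0 0;0 0 0 0 0 0 0;0 0 0 0 0 0 0",
  "force": 30
}}

```text
time_s: 36.95
eef_pos: [546.4, -67.7, 52.1]
ee_rot: [0.0, 0.78, 0.626, 0.0]
force: [-3.9, 1.2, 5.7]
grip_width: 0.252
grip_force: 29.9
```

Emit:
{"name": "drive_tool", "arguments": {
  "commands": "-0.0087 -0.039 0 0 0 0 0;-0.0087 -0.039 0 0 0 0 0;-0.0087 -0.039 0 0 0 0 0;-0.0087 -0.039 0 0 0 0 0;-0.0087 -0.039 0 0 0 0 0;-0.0087 -0.039 0 0 0 0 0;-0.0087 -0.039 0 0 0 0 0;-0.0087 -0.039 0 0 0 0 0;-0.0087 -0.039 0 0 0 0 0;-0.0087 -0.039 0 0 0 0 0;-0.0087 -0.039 0 0 0 0 0;-0.0087 -0.039 0 0 0 0 0;-0.0087 -0.039 0 0 0 0 0;-0.0087 -0.039 0 0 0 0 0"
}}

```text
time_s: 38.12
eef_pos: [534.3, -122.3, 52.1]
ee_rot: [0.0, 0.78, 0.626, 0.0]
force: [-2.9, 2.5, 5.2]
grip_width: 0.25
grip_force: 29.9
```

Emit:
{"name": "drive_tool", "arguments": {
  "commands": "-0.0043 -0.0195 0 0 0 0 0;-0.0043 -0.0195 0 0 0 0 0;-0.0043 -0.0195 0 0 0 0 0;-0.0043 -0.0195 0 0 0 0 0;0 0 0 0 0 0 0"
}}

```text
time_s: 38.53
eef_pos: [532.5, -130.3, 52.1]
ee_rot: [0.0, 0.78, 0.626, 0.0]
force: [-3.8, 1.0, 5.2]
grip_width: 0.251
grip_force: 29.9
```

Emit:
{"name": "drive_tool", "arguments": {
  "commands": "-0.0022 -0.0098 0 0 0 0 0;-0.0022 -0.0098 0 0 0 0 0;-0.0022 -0.0098 0 0 0 0 0;0 0 0 0 0 0 0"
}}

```text
time_s: 38.87
eef_pos: [531.9, -133.0, 52.1]
ee_rot: [0.0, 0.78, 0.626, 0.0]
force: [-4.4, 1.5, 5.5]
grip_width: 0.249
grip_force: 29.9
```

Emit:
{"name": "drive_tool", "arguments": {
  "commands": "-0.0022 -0.0098 0 0 0 0 0;-0.0022 -0.0098 0 0 0 0 0;0 0 0 0 0 0 0"
}}

```text
time_s: 39.12
eef_pos: [531.4, -135.0, 52.1]
ee_rot: [0.0, 0.78, 0.626, 0.0]
force: [-3.4, 1.2, 5.2]
grip_width: 0.253
grip_force: 29.9
```

```bash
python3 - <<'E'
from h import *
st(); p=cam("wrist");cv2.imwrite("pics/w12.png",p["pixels"])
E
```

```text
pos [ 531.4 -135.    52.1] yaw 77.5 F [-3.4  1.2  5.2] w 0.253 q6 -0.24 t 39.1167
```

View pics/w12.png

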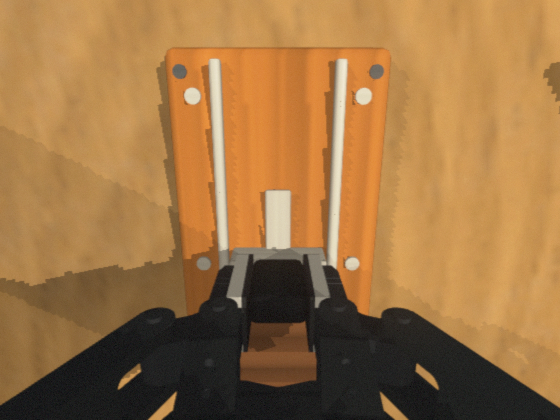

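The follower is held and the row lies ahead of it, hidden under the gripper. I'll go on by feel, about 1 mm at a time.

Emit:
{"name": "drive_tool", "arguments": {
  "commands": "-0.0022 -0.0098 0 0 0 0 0;0 0 0 0 0 0 0;0 0 0 0 0 0 0"
}}

```text
time_s: 39.42
eef_pos: [531.3, -135.6, 52.1]
ee_rot: [0.0, 0.78, 0.626, 0.0]
force: [-2.6, 2.9, 5.9]
grip_width: 0.252
grip_force: 29.9
```

Emit:
{"name": "drive_tool", "arguments": {
  "commands": "-0.0022 -0.0098 0 0 0 0 0;0 0 0 0 0 0 0;0 0 0 0 0 0 0"
}}

```text
time_s: 39.67
eef_pos: [531.2, -135.9, 52.1]
ee_rot: [-0.0, 0.78, 0.626, 0.001]
force: [-1.3, 7.9, 6.3]
grip_width: 0.251
grip_force: 30.0
```

The force jumped to about 8 N with no advance at 69.6 mm of travel (70 expected for five logs), so the row bears on the stop. I'll release straight up.

Emit:
{"name": "drive_tool", "arguments": {
  "commands": "0 0 0 0 0 0 55;0 0 0 0 0 0 55;0 0 0 0 0 0 55;0 0 0 0 0 0 55;0 0 0.15 0 0 0 55;0 0 0.3 0 0 0 55;0 0 0.3 0 0 0 55;-0.02 0 0.3 0 0 0 55;-0.02 0 0.3 0 0 0 55;-0.02 0 0 0 0 0 55;0 0 0 0 0 0 55"
}}

```text
time_s: 40.58
eef_pos: [525.2, -137.3, 187.1]
ee_rot: [0.001, 0.78, 0.626, 0.001]
force: [1.4, 0.5, -0.0]
grip_width: 0.552
grip_force: 0.0
```

```bash
python3 - <<'E'
from h import *
st(); p=chan();np.save("w13.npy",p,allow_pickle=True)
print([(np.round(b["position"]).tolist(),round(b["confidence"],2),ray(p,b["position"],50)[:2].round(1).tolist()) for b in boxes_of(p,"dial_grip")])
cv2.imwrite("pics/w13.png",cv2.resize(p["pixels"][180:420,180:400],None,fx=2.5,fy=2.5,interpolation=cv2.INTER_CUBIC))
t=cam("top");cv2.imwrite("pics/t2.png",t["pixels"])
E
```

```text
pos [ 525.2 -137.3  187.1] yaw 77.5 F [ 1.4  0.5 -0. ] w 0.552 q6 -0.25 t 40.5833
net [([-217.2, -45.0], 0.95), ([1.4, -13.1], 0.92), ([-190.1, 71.2], 0.91), ([0.1, 6.2], 0.77), ([2.2, 25.0], 0.65), ([2.1, -31.3], 0.6)]
seg [144.3 121.7] [ 8.  63.6] 35.4 [450, 64, 42, 71, 803]
seg [223.   53.4] [ 9.9 43.9] 13.2 [547, 161, 13, 50, 374]
seg [ 254.  -115.9] [17.9 52.9] 1.7 [533, 333, 25, 46, 665]
[([281.0, 341.0], 0.74, [500.5, -265.1]), ([286.0, 279.0], 0.24, [517.3, -207.2])]
```

Emit:
{"name": "drive_tool", "arguments": {
  "commands": "-0.04 -0.217 -0.05 0 0 -0.03 45;-0.04 -0.217 -0.05 0 0 -0.03 45;-0.04 -0.217 -0.05 0 0 -0.03 45;-0.04 -0.217 -0.05 0 0 -0.03 45;-0.04 -0.217 -0.05 0 0 -0.03 45;-0.04 -0.217 -0.05 0 0 -0.04 45;-0.04 -0.217 -0.05 0 0 0 45;0 0 0 0 0 0 45;0 0 0 0 0 0 45;0 0 0 0 0 0 45"
}}

```text
time_s: 41.62
eef_pos: [496.9, -288.2, 150.2]
ee_rot: [-0.001, 0.824, 0.566, -0.0]
force: [-0.1, 0.1, 0.2]
grip_width: 0.452
grip_force: 0.0
```

```bash
python3 - <<'E'
from h import *
st(); q=cam("wrist");np.save("w14.npy",q,allow_pickle=True)
cv2.imwrite("pics/w14.png",cv2.resize(q["pixels"],(800,600)))
p=np.load("w1.npy",allow_pickle=True).item()
def brass(p):
    h=cv2.cvtColor(p["pixels"],cv2.COLOR_BGR2HSV);m=((h[...,0]>17)&(h[...,0]<32)&(h[...,1]>150)&(h[...,2]>150)).astype(np.uint8)
    n,l,s,c=cv2.connectedComponentsWithStats(m)
    for i in range(1,n):
        if s[i,4]>=15: 
            yx=np.argwhere(l==i);V=np.linalg.svd(yx-yx.mean(0),full_matrices=False)[2][0]
            t=(yx-yx.mean(0))@V; print(s[i].tolist(),c[i].round(1),"ends",(yx.mean(0)+V*t.min())[::-1].round(1),(yx.mean(0)+V*t.max())[::-1].round(1))
print("w1");brass(p);print("w14");brass(q);print(proj(q,(497.1,-289.6,47)))
E
```

```text
pos [ 496.9 -288.2  150.2] yaw 68.9 F [-0.1  0.1  0.2] w 0.452 q6 -0.36 t 41.6167
w1
[382, 158, 24, 9, 84] [393.5 161.8] ends [404.8 164.8] [382.1 158.8]
w14
[240, 156, 5, 4, 17] [241.9 157.6] ends [244. 157.] [239.8 158.2]
[236, 161, 4, 4, 16] [237.5 162.5] ends [237.5 161. ] [237.5 164. ]
[245, 160, 5, 5, 18] [247.1 162.3] ends [245.1 163.2] [249.1 161.3]
[241, 165, 4, 5, 16] [242.6 167.2] ends [242.1 165.2] [243.1 169.2]
[231, 166, 5, 4, 16] [233.  167.5] ends [235.  167.5] [231.  167.5]
[236, 170, 5, 5, 18] [238.1 172.3] ends [236.1 173.2] [240.1 171.3]
[230, 184, 4, 5, 17] [231.6 186.1] ends [231. 184.] [232.2 188.2]
[223, 187, 4, 4, 16] [224.5 188.5] ends [224.5 187. ] [224.5 190. ]
[229, 191, 5, 4, 15] [230.9 192.5] ends [233.  191.9] [229.  192.9]
[222, 193, 5, 4, 16] [223.8 194.6] ends [225.7 193.5] [221.8 195.6]
[228, 197, 5, 5, 18] [230.1 198.8] ends [229. 197.] [231.3 200.8]
[274, 213, 8, 31, 151] [277.  227.6] ends [278.6 212.9] [275.4 243. ]
[233, 215, 4, 4, 15] [234.6 216.4] ends [233.1 214.9] [236.1 217.9]
[227, 217, 5, 5, 18] [228.7 218.8] ends [229.9 216.9] [227.6 220.7]
[236, 220, 4, 5, 16] [237.6 221.8] ends [238.6 219.8] [236.5 223.7]
[230, 223, 5, 4, 15] [231.9 224.5] ends [234.  223.9] [230.  224.9]
[278.86893653 213.30268857]
```

View pics/w14.png

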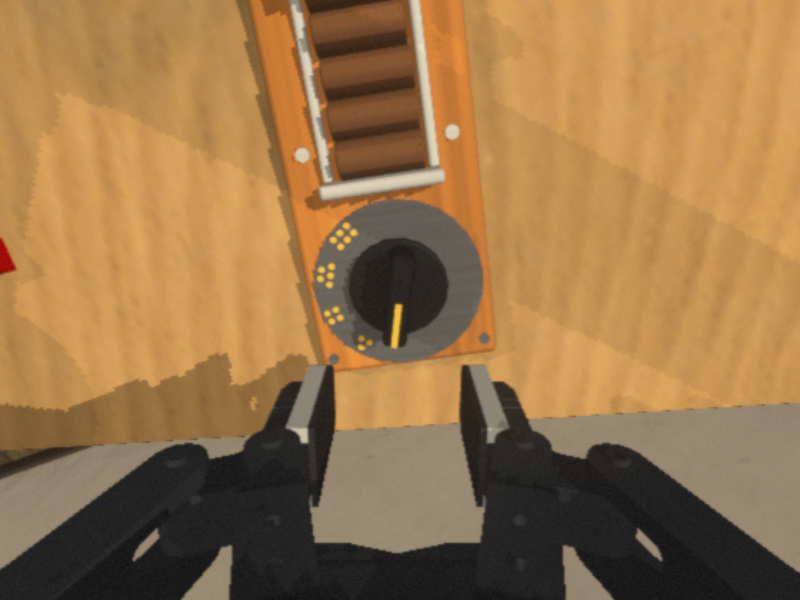

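The row is closed up against the stop. The dial's brass line runs (398,304)→(393,347), and dot groups are at (364,343)=3, (333,315)=4, (326,275)=5, (343,236)=6. I'll work out the angles.

```bash
python3 - <<'E'
from h import *
o=np.array([519.3,-189.5]);t=np.radians(-12.48);c,s=np.cos(t),np.sin(t);r=np.array([[c,-s],[s,c]]);A=o+r@[0,-102.5];print("axis",A)
def val(d): 
    a=np.arctan2(d[1],d[0])-t; return (np.pi+1.7-a)%(2*np.pi)
for f,a,b in(("w1",(382.1,158.8),(404.8,164.8)),("w14",(278.6,212.9),(275.4,243.0))):
    p=np.load(f+".npy",allow_pickle=True).item();P,Q=[ray(p,u,47)[:2] for u in(a,b)];print(f,P.round(1),Q.round(1),"len",np.linalg.norm(Q-P).round(1),"v",val(Q-P).round(3),"v from axis",val(Q-A).round(3))
q=p
G=[[(231.9,224.5),(237.6,221.8),(228.7,218.8),(234.6,216.4)],[(230.1,198.8),(223.8,194.6),(230.9,192.5),(224.5,188.5),(231.6,186.1)],[(238.1,172.3),(233,167.5),(242.6,167.2),(247.1,162.3),(237.5,162.5),(241.9,157.6)]]
for g,v in zip(G,(1.4,2.0,2.6)):
    X=np.mean([ray(q,u,19)[:2] for u in g],0);print(v,val(X-A).round(3),np.linalg.norm(X-A).round(1))
E
```

```text
axis [ 497.14987206 -289.57807868]
w1 [ 497.1 -289.1] [ 487.2 -308.8] len 22.0 v 0.378 v from axis 0.388
w14 [ 497.  -289.3] [ 487.2 -308.9] len 21.9 v 0.378 v from axis 0.389
1.4 1.435 37.7
2.0 2.033 38.0
2.6 2.621 39.1
```

Emit:
{"name": "drive_tool", "arguments": {
  "commands": "0.002 -0.014 -0.2 0 0 -0.132 45;0 0 -0.2 0 0 0 45;0 0 -0.2 0 0 0 45;0 0 -0.2 0 0 0 45;0 0 -0.15 0 0 0 45;0 0 -0.06 0 0 0 45;0 0 -0.04 0 0 0 45;0 0 0 0 0 0 45;0 0 0 0 0 0 45;0 0 0 0 0 0 45"
}}

```text
time_s: 42.5
eef_pos: [497.6, -290.5, 46.8]
ee_rot: [0.001, 0.853, 0.523, 0.0]
force: [-0.7, -0.1, 0.2]
grip_width: 0.448
grip_force: 0.0
```

```bash
python3 - <<'E'
from h import *
st()
E
```

```text
pos [ 497.6 -290.5   46.8] yaw 63.0 F [-0.7 -0.1  0.2] w 0.448 q6 -0.26 t 42.5
```

Yaw 63.0° matches the bar. I'll go down 2.5 mm, correct y by +0.9 mm and grip.

Emit:
{"name": "drive_tool", "arguments": {
  "commands": "-0.004 0.009 -0.025 0 0 0 45;0 0 0 0 0 0 45;0 0 0 0 0 0 0;0 0 0 0 0 0 0;0 0 0 0 0 0 0;0 0 0 0 0 0 0;0 0 0 0 0 0 0;0 0 0 0 0 0 0",
  "force": 40
}}

```text
time_s: 43.17
eef_pos: [496.9, -289.5, 43.6]
ee_rot: [0.0, 0.853, 0.522, 0.0]
force: [-0.4, 0.0, 4.1]
grip_width: 0.132
grip_force: 42.9
```

Emit:
{"name": "drive_tool", "arguments": {
  "commands": "0 0 0 0 0 -0.12 0;0 0 0 0 0 -0.12 0;0 0 0 0 0 -0.12 0;0 0 0 0 0 -0.12 0;0 0 0 0 0 -0.12 0;0 0 0 0 0 -0.12 0;0 0 0 0 0 -0.12 0;0 0 0 0 0 -0.12 0;0 0 0 0 0 -0.12 0;0 0 0 0 0 -0.12 0;0 0 0 0 0 -0.12 0;0 0 0 0 0 -0.12 0;0 0 0 0 0 -0.12 0;0 0 0 0 0 -0.12 0;0 0 0 0 0 -0.12 0;0 0 0 0 0 -0.12 0;0 0 0 0 0 -0.139 0;0 0 0 0 0 0 0;0 0 0 0 0 0 0"
}}

```text
time_s: 44.75
eef_pos: [496.7, -288.9, 43.5]
ee_rot: [-0.0, 0.967, -0.256, -0.0]
force: [-1.4, 3.2, 5.4]
grip_width: 0.133
grip_force: 43.3
```

```bash
python3 - <<'E'
from h import *
s=st();print(s["wrist_torque"])
E
```

```text
pos [ 496.7 -288.9   43.5] yaw -29.7 F [-1.4  3.2  5.4] w 0.133 q6 1.36 t 44.75
[ 0.5857946   0.21265828 -0.06798975]
```

Emit:
{"name": "drive_tool", "arguments": {
  "commands": "0 0 0 0 0 0 45;0 0 0 0 0 0 45;0 0 0 0 0 0 45;0 0 0 0 0 0 45;0 0 0.15 0 0 0 45;0 0 0.3 0 0 0 45;0 0 0.3 0 0 0 45;0 0 0.3 0 0 0 45;0 0 0.3 0 0 0 45;0 0 0.3 0 0 0 45;0 0 0 0 0 0 45;0 0 0 0 0 0 45"
}}

```text
time_s: 45.75
eef_pos: [497.1, -289.7, 209.5]
ee_rot: [0.001, 0.967, -0.256, 0.001]
force: [-0.8, 0.5, -0.9]
grip_width: 0.454
grip_force: 0.0
```

```bash
python3 - <<'E'
from h import *
st(); q=cam("wrist");cv2.imwrite("pics/w15.png",q["pixels"])
A=np.array([497.15,-289.58]);t=np.radians(-12.48)
def val(d): return (np.pi+1.7-np.arctan2(d[1],d[0])+t)%(2*np.pi)
h=cv2.cvtColor(q["pixels"],cv2.COLOR_BGR2HSV);m=((h[...,0]>17)&(h[...,0]<32)&(h[...,1]>150)&(h[...,2]>130)).astype(np.uint8)
n,l,s,c=cv2.connectedComponentsWithStats(m)
for i in range(1,n):
    if s[i,4]>=4:
        P=np.array([ray(q,(x,y),47)[:2] for y,x in np.argwhere(l==i)]);M=P.mean(0)
        if np.linalg.norm(M-A)<60:
            V=np.linalg.svd(P-M,full_matrices=False)[2][0];V=V if V@(M-A)>0 else -V
            print(s[i].tolist(),M.round(1),"v47",val(M-A).round(3),"vline",val(V).round(3),"v19",val(ray(q,c[i],19)[:2]-A).round(3))
o=np.array([519.3,-189.5]);cc,ss=np.cos(t),np.sin(t);r=np.array([[cc,-ss],[ss,cc]])
print("logs",[((r.T@(ray(q,b["position"],26)[:2]-o)).round(1).tolist(),round(b["confidence"],2)) for b in boxes_of(q,"choc_log_0")])
E
```

```text
pos [ 497.1 -289.7  209.5] yaw -29.7 F [-0.8  0.5 -0.9] w 0.454 q6 1.36 t 45.75
[275, 190, 5, 26, 128] [ 487.5 -283.7] v47 2.026 vline 2.0 v19 2.016
[313, 191, 4, 4, 12] [ 479.7 -315. ] v47 0.514 vline 1.63 v19 0.723
[317, 195, 3, 4, 10] [ 475.  -315.8] v47 0.614 vline 1.921 v19 0.797
[311, 196, 4, 4, 11] [ 476.8 -311.5] v47 0.661 vline 2.161 v19 0.866
[249, 208, 4, 3, 10] [ 493.4 -261.8] v47 2.921 vline 3.523 v19 2.756
[300, 209, 3, 4, 10] [ 471.2 -297.7] v47 1.18 vline 1.955 v19 1.333
[254, 211, 4, 3, 10] [ 489.3 -263.6] v47 2.761 vline 3.529 v19 2.617
[247, 212, 3, 4, 11] [ 491.3 -257.7] v47 2.873 vline 2.267 v19 2.734
[295, 212, 4, 4, 10] [ 471.  -293.4] v47 1.335 vline 1.311 v19 1.465
[251, 215, 3, 3, 8] [ 487.5 -259.5] v47 2.742 vline 2.687 v19 2.618
[258, 214, 4, 3, 10] [ 485.1 -265.6] v47 2.587 vline 3.538 v19 2.473
[303, 214, 3, 3, 9] [ 466.7 -298.1] v47 1.21 vline 1.798 v19 1.34
[270, 217, 4, 4, 12] [ 477.5 -272.7] v47 2.193 vline 2.043 v19 2.154
[276, 217, 3, 4, 10] [ 475.1 -276.9] v47 2.006 vline 1.999 v19 2.005
[281, 217, 4, 4, 11] [ 473.  -280.7] v47 1.835 vline 2.218 v19 1.869
[298, 216, 4, 4, 11] [ 466.5 -293.6] v47 1.351 vline 0.954 v19 1.462
[256, 218, 3, 3, 9] [ 483.2 -261.8] v47 2.588 vline 2.147 v19 2.487
[273, 222, 3, 4, 10] [ 472.5 -272.4] v47 2.09 vline 2.004 v19 2.074
[278, 222, 4, 4, 12] [ 470.2 -276.3] v47 1.94 vline 1.984 v19 1.951
logs [([4.2, 18.3], 0.92), ([3.1, -2.0], 0.89), ([-197.1, -64.9], 0.78), ([1.4, -36.3], 0.74), ([3.8, -19.4], 0.66), ([2.5, 36.5], 0.65)]
```

The pointer reads 2.00, on the 5-dot mark, and five logs stand in the channel at an even 18.5 mm or so pitch. The robot is clear, so I'm handing in.

```bash
python3 -c "
from rig import finish_job; print(finish_job())"
```

```text
the job is handed in; nothing more can be done
None
```

I loaded all five logs in the channel and closed them up against the end stop (felt at about 8 N), set the dial on the 5-dot mark, left the rolls untouched, and handed the job in at about 46 s of robot time.

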